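Rack the hydrometer cases bulb end down

TASK

Two hydrometers have arrived in plain closed cases, lying in the carton. Lift each case to feel which end is the heavy one (the leaded glass bulb), then stand the two cases upright in the empty end bays of the rack, one to a bay, each with its heavy end down, and let go. There is glass inside: set the cases down without dropping or toppling them, and leave everything else on the bench as it is.

Things in the scene. Friction and masses are not known exactly. Their poses are not given: they have to be found in the camera images.
- case_1: Closed square plastic transport case, one of two alike: 165 mm long (x), 46 x 46 mm across, white with the same grey cap at both flat ends; origin at its centre. It weighs 0.27 to 0.36 kg; of this 0.16 to 0.24 kg is a leaded bulb hidden inside, 60 mm from the middle, towards +x or -x at random: neither its look nor this pose tells which. Held level at mid-length, that end pulls down with 0.08 to 0.14 N m.
- case_2: Closed square plastic transport case, the other of the two: 165 mm long (x), 46 x 46 mm across, white with the same grey cap at both flat ends; origin at its centre. It weighs 0.27 to 0.36 kg; of this 0.16 to 0.24 kg is a leaded bulb hidden inside, 60 mm from the middle, towards +x or -x at random: neither its look nor this pose tells which. Held level at mid-length, that end pulls down with 0.08 to 0.14 N m.
- carton: Shallow open cardboard carton, fixed, 215 (x) x 235 (y) mm outside, walls 5 mm thick, rim 55 mm above the bench, inner floor 5 mm above the bench. Origin under its centre on the bench, z up. The two cases lie in it side by side, along its x axis, about 50 mm either side of its middle (y), 20 mm or so from the end walls.
- rack: Low open aluminium storage rack, fixed, 232 mm long (x) by 80 mm wide (y), walls 4 mm thick and 40 mm high, floor 4 mm above the bench; two cross walls make three square bays, each 72 x 72 mm inside, 76 mm apart along x. A jar stands in the middle bay, the two end bays are empty. Origin under its centre on the bench, z up.
- bay_a (a point): Centre of the floor (4 mm above the bench) of the empty end bay at the rack's -x end; axes as the rack's.
- bay_b (a point): Centre of the floor of the empty end bay at the rack's +x end; axes as the rack's.
- jar: Bystander: amber glass jar, 50 mm across, 78 mm tall, standing in the rack's middle bay. Origin at the centre of its foot.
- timer: Bystander: bench timer, 75 (x) x 62 (y) x 22 mm, lying on the bench between the rack and the carton. Origin at the centre of its underside.
- tip_box: Bystander: pipette tip box, 120 (x) x 85 (y) x 64 mm. Origin at the centre of its underside.
- tube_rack: Bystander: orange tube rack, 70 (x) x 160 (y) mm, 62 mm high over the tube caps. Origin at the centre of its underside.
- beaker: Bystander: glass beaker, 72 mm across, 90 mm tall. Origin at the centre of its foot.
- reagent: Bystander: amber reagent bottle, 64 mm across, 140 mm tall. Origin at the centre of its foot.
- salt: Bystander: white salt jar, 70 mm across, 110 mm tall. Origin at the centre of its foot.
Not all that is in view belongs to the job. What is shaped like the case_1 but yellow is not meant.

How it is judged:
By the outcome, as a careful person would: the job done as asked, in the order asked, and still so for the second after the job is handed in, with the robot touching nothing.
It also fails if it takes over 72 s, if anything falls off the work surface, if the arm or the gripper's body presses on something with over 40 N, if the wrist force passes 120 N, or if a joint passes its speed limit or range.

ROBOT

A 6-joint arm with a two-finger parallel gripper is mounted at the origin on the work surface. World frame = base frame: x ahead of the robot, y to its left, z up, the work surface at z = 0. Lengths are in m, angles in degrees, forces in N, time in s.
With the tool pointing down it reaches from about 0.375 to 0.9 m from the base axis. Payload 3.1 kg.
Tool frame: the origin (TCP) lies between the finger pads; the fingertips stand bot.tip_extent ahead of it and the grasp point (between the pads) lies 2 mm behind it (bot.tip_extent is the distance from the TCP to the fingertips, in m); z points along the fingers, y is the direction in which the jaws open and shut (so a half turn about z gives the same grasp; the last joint's range is limited). The gripper opens to 87 mm and grips with 3 to 60 N. Pads are 19 mm wide; open, the fingers measure 117 mm over their backs; the gripper's body (75 mm by 190 mm) begins 51 mm behind the grasp point.
Start: joints at [-10.227, 30.224, 82.088, -0, 67.689, -10.227], TCP at [0.625, 0, 0.24] pointing down, gripper open.
Joint ranges: [-176.69, 176.69], [-43.24, 126.21], [12.49, 139.97], [-82, 262], [0, 151.66], [-163.58, 163.58]. Speed limits (degrees/s): [159.86, 159.86, 180, 180, 180, 180].

INTERFACE

Orientations are given as a 3x3 rotation matrix whose columns are the frame's x, y, z axes.
In Python, from rig import bot, imaging, recognise, masks_of, mark_of gives the robot as it stands.
- The arm moves only by the tool send_rows, never from a script. Its argument "plan" is a list that holds one entry, the list of rows, each a list of 5 numbers: the shift along the world's x, y, z normalised to -1 to 1, where 1 is 0.03 m, then the turn about the world's z normalised to -1 to 1, where 1 is 0.1 rad, then the closure, from -1 (fully open) to 1 (shut). A call has 1 to 20 rows; each row shifts and turns the commanded pose from where the row before left it; what a row does not reach is not made up. A row lasts 1/10 s, in which the tool goes at most 50 mm and 8.59 degrees, less where a joint would pass 70% of its speed; a pose out of reach is approached as far as the arm can. A call with a number of a shift or a turn outside -1 to 1 is refused whole. A call with a gripper value outside its range is refused whole. The fingers move at their own pace and stop on an object; the grip force is fixed at half the most. Time passes only in rows, so rows that do not move let the fingers close. It gives the time, the measured TCP pose, the force and the opening at its end, in the units of the state.
- bot.read_state(): the state, without advancing time (a new reading comes with each control period).
- imaging.capture(name): name is "scene" or "side" or "wrist"; returns a dict with "img" (384x512x3 uint8, blue, green, red), "mtx" (3x3 intrinsics, pixels), "pose" (4x4, takes a point from camera to world coordinates); the wrist camera has in their place "T_tool_cam" (4x4, takes a point from camera to tool coordinates, whose origin is the TCP and whose axes are the flange's). Camera axes: x right, y down, z forward; pixel columns grow to the right and rows downward; lengths in m; the calibration is good to about 2 mm. A picture is of the moment at which its call begins: read the wrist's pose just before it. There is no depth.
- bot.hand_in(): hands the job in, once; it reports no verdict.
Trained networks look in the newest picture that a camera, given by its name, has taken for a name from the list of things; names that differ only in an ending like _2 or _b are one class to them, and where a whole thing is asked for, a point or a joint stands for the part that bears it (a point fixed in the world has none). Each returns a list of dicts, best first, with "conf" (0 to 1); they miss things now and then, are a little off and sometimes report something else, mostly with a low value. They report only what shows in the picture. A call takes as long as a camera call. They do not tell look-alikes from the thing itself.
- recognise(camera, target): "at" ([x, y, z] in m, in world coordinates, good to about 4 mm: the middle of the surface that is visible of it).
- masks_of(camera, target): "region" (384x512 bool, what is visible of it).
- mark_of(camera, target): "at" ([x, y, z] in m, in world coordinates, good to about 4 mm: a listed point, or the origin of a listed thing).
The state is a dict: "time_s": time; "joint_positions": joint angles; "qvel": joint speeds; "tau": joint torques, N m; "position": TCP position; "tcp_rot": TCP orientation; "force": force on the tool from outside, world axes, zero at the start; "moment": the same for the moment, N m; "opening": opening from 0.0 (shut) to 1.0 (fully open).
Only numpy, scipy, OpenCV 4.12 (cv2) and the standard library are available. Lean on these libraries where they do the work, as an engineer would, in place of code of your own. Each camera call takes 0.05 s, during which the arm holds its last target.

## Working session

There is one attempt and no reset: what is moved stays moved. The work goes in short steps, Python scripts to look and compute and a tool call to move; the robot and the scene stay as the last step left them, time stands still between calls to the robot, and variables do not carry over. Pictures are saved under pics/ and viewed, and the job is handed in when it is done.

Besides the shell and the picture viewer there is one more tool, called by a JSON object that holds its "api" and its "payload", one argument or row to a line. send_rows: Moves the arm, as the interface text tells. Its arguments: {"type":"object","properties":{"plan":{"type":"array"}},"required":["plan"]}

```bash
mkdir -p pics; ls
python3 - <<'E'
from rig import bot, imaging, recognise, masks_of, mark_of
import cv2, numpy as np
s=bot.read_state(); print(s); print(bot.tip_extent)
for n in ["scene","side","wrist"]:
    c=imaging.capture(n); cv2.imwrite(f"pics/{n}0.png",c["img"]); print(n,c.get("pose",c.get("T_tool_cam")),c["mtx"])
    for t in ["case_1","carton","rack","bay_a","jar"]:
        print(t,[(np.round(d["at"],3),round(d["conf"],2)) for d in mark_of(n,t)], [(np.round(d["at"],3),round(d["conf"],2)) for d in recognise(n,t)] )
E
```

```text
pics
{'time_s': 0.0, 'joint_positions': array([-1.02272140e+01,  3.02785219e+01,  8.21555234e+01, -3.24691485e-04,
        6.76881608e+01, -1.02279739e+01]), 'qvel': array([ 0.05060715,  0.12875151, -0.08837659, -0.07984904,  0.073071  ,
        0.04770763]), 'tau': array([-5.45745443e-04, -4.40045428e+01, -1.76593530e+01,  6.32597599e-02,
        5.83207863e-02, -1.53719384e-04]), 'position': array([6.24316311e-01, 1.52179196e-04, 2.38581137e-01]), 'tcp_rot': array([[-1.50288222e-05,  9.99997795e-01, -2.09993887e-03],
       [ 9.99999930e-01,  1.58132696e-05,  3.73541130e-04],
       [ 3.73573513e-04, -2.09993311e-03, -9.99997725e-01]]), 'force': array([1.00444178, 0.50272353, 0.05435183]), 'moment': array([-0.00012632, -0.01323708,  0.01209214]), 'opening': 1.0000371468984885}
0.017
scene [[-0.51946171  0.48184627 -0.7056796   1.52364957]
 [ 0.85425094  0.31252501 -0.41543165  0.62252238]
 [ 0.02036833 -0.8186283  -0.5739624   0.8621025 ]
 [ 0.          0.          0.          1.        ]] [[460.14758212   0.         252.96847657]
 [  0.         460.14758212 187.81513788]
 [  0.   
[... 2136 characters left out ...]
83106e-01 -3.00813118e-01  8.32200048e-02]
 [ 9.99999149e-01 -4.18696559e-04  1.23597915e-03 -3.32575286e-04]
 [-1.30468185e-03 -3.00812828e-01  9.53682306e-01 -1.46273041e-01]
 [ 0.00000000e+00  0.00000000e+00  0.00000000e+00  1.00000000e+00]] [[291.65643759   0.         254.36626439]
 [  0.         291.65643759 189.59601079]
 [  0.           0.           1.        ]]
case_1 [] [(array([ 0.498, -0.245,  0.02 ]), 0.43)]
carton [] [(array([0.519, 0.17 , 0.026]), 0.76)]
rack [(array([ 0.471, -0.266, -0.002]), 0.98)] [(array([ 0.502, -0.243,  0.023]), 0.82)]
bay_a [] [(array([ 0.499, -0.24 ,  0.015]), 0.65)]
jar [(array([ 0.473, -0.268, -0.   ]), 0.83)] [(array([ 0.473, -0.243,  0.027]), 0.75)]
```

View pics/scene0.png

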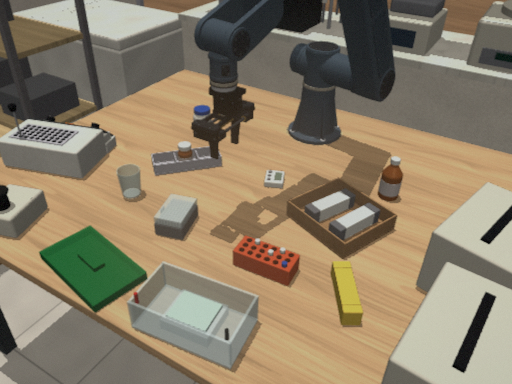

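View pics/side0.png

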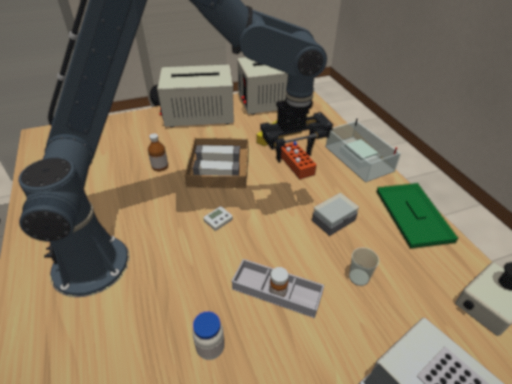

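View pics/wrist0.png

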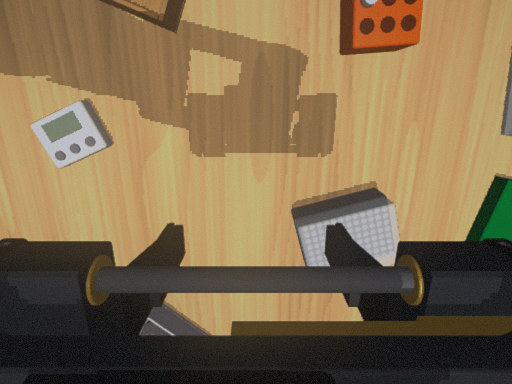

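{"api": "send_rows", "payload": {
  "plan": [
    [[-0.25,0.72,0.05,0.967,-1],[-0.25,0.72,0.05,0.967,-1],[-0.25,0.72,0.05,0.967,-1],[-0.25,0.72,0.05,0.967,-1],[-0.25,0.72,0.05,0.967,-1],[-0.25,0.72,0.05,0.967,-1],[-0.25,0.72,0.05,0.967,-1],[-0.25,0.72,0.05,0.967,-1],[-0.25,0.72,0.05,0.967,-1],[-0.25,0.72,0.05,0.967,-1],[-0.25,0.72,0.05,0.967,-1],[-0.25,0.72,0.05,0.967,-1],[-0.25,0.72,0.05,0.967,-1],[0,0,0,0,-1],[0,0,0,0,-1]]
  ]
}}

```text
time_s: 3.15
position: [0.5274, 0.281, 0.2591]
tcp_rot: [[-0.951, 0.309, 0.0], [0.309, 0.951, -0.001], [-0.001, -0.0, -1.0]]
force: [-0.3, -0.4, -0.0]
opening: 1.001
```

```bash
cat > h.py <<'E'
from rig import bot, imaging, recognise, masks_of, mark_of
import cv2, numpy as np
def T_tool(s):
    T=np.eye(4); T[:3,:3]=s["tcp_rot"]; T[:3,3]=s["position"]; return T
def cap(name,tag):
    s=bot.read_state(); c=imaging.capture(name)
    T=c["pose"] if "pose" in c else T_tool(s)@c["T_tool_cam"]
    cv2.imwrite(f"pics/{tag}.png",c["img"]); np.savez(f"pics/{tag}.npz",T=T,K=c["mtx"])
    return c["img"],T,c["mtx"]
def ray(T,K,uv,z):
    d=T[:3,:3]@np.linalg.inv(K)@np.array([uv[0],uv[1],1.]); o=T[:3,3]
    return o+d*(z-o[2])/d[2]
def proj(T,K,p):
    q=np.linalg.inv(T)@np.append(p,1); q=K@q[:3]; return q[:2]/q[2]
E
python3 - <<'E'
from h import *
img,T,K=cap("wrist","w1")
for t in ["case_1","carton"]:
    print(t,[(np.round(d["at"],3),round(d["conf"],2)) for d in mark_of("wrist",t)])
for i,d in enumerate(masks_of("wrist","case_1")):
    m=d["region"].astype(np.uint8); print(d["conf"],m.sum(),cv2.minAreaRect(np.argwhere(m)[:,::-1].astype(np.float32)))
    img[m>0]=(img[m>0]*0.6+np.array([0,0,100*(i%2)])+[0,60*(i==0),0]).clip(0,255)
cv2.imwrite("pics/w1m.png",cv2.resize(img,(768,576)))
E
```

```text
case_1 [(array([0.458, 0.262, 0.027]), 0.82), (array([0.743, 0.434, 0.024]), 0.82), (array([0.49, 0.35, 0.03]), 0.58)]
carton [(array([ 0.48 ,  0.301, -0.004]), 0.71)]
0.96 5652 ((301.37127685546875, 111.7871322631836), (43.28411865234375, 143.7828826904297), 5.710592269897461)
0.81 5743 ((222.38389587402344, 108.87067413330078), (44.12070083618164, 146.41098022460938), 3.0821807384490967)
0.61 1091 ((374.6448059082031, 243.96205139160156), (54.228702545166016, 21.840961456298828), 41.633541107177734)
```

View pics/w1m.png

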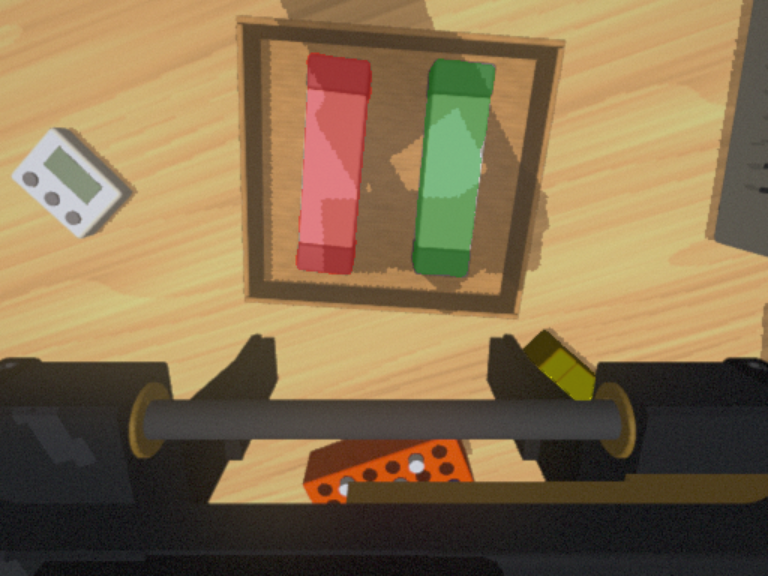

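View pics/w1.png

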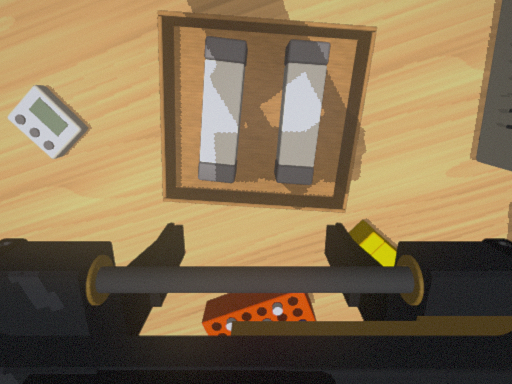

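```bash
cat >> h.py <<'E'
from scipy.optimize import minimize
def box(p,yaw,dims):
    c,s=np.cos(yaw),np.sin(yaw); R=np.array([[c,-s,0],[s,c,0],[0,0,1]])
    q=np.array([[i,j,k] for i in(-1,1) for j in(-1,1) for k in(-1,1)])*np.array(dims)/2
    return q@R.T+p
def sil(T,K,P,S=4):
    uv=np.array([proj(T,K,p) for p in P])
    m=np.zeros((384*2,512*2),np.uint8); h=cv2.convexHull((uv*2+.5).astype(np.float32))
    cv2.fillConvexPoly(m,np.round(h*16).astype(np.int32),1,shift=4); return m
def fit(obs,x0,dims,fixz=None):
    M=[(T,K,cv2.resize(m.astype(np.uint8),(1024,768),interpolation=cv2.INTER_NEAREST)) for T,K,m in obs]
    def f(v):
        z=v[2] if fixz is None else fixz
        e=0
        for T,K,m in M:
            s=sil(T,K,box(np.array([v[0],v[1],z]),v[3],dims)); e+=1-(s&m).sum()/max(1,(s|m).sum())
        return e
    sx=np.array([x0+np.r_[0,0,0,0]]+[x0+d for d in np.diag([.01,.01,.01,.1])])
    r=minimize(f,x0,method="Nelder-Mead",options=dict(initial_simplex=sx,xatol=1e-4,fatol=1e-4,maxiter=400)); return r.x,r.fun
E
python3 - <<'E'
from h import *
obs={0:[],1:[]}
c0=[np.array([.458,.26,.028]),np.array([.488,.353,.028])]
for n in ["wrist","scene","side"]:
    img,T,K=cap(n,"a_"+n)
    for d in masks_of(n,"case_1"):
        m=d["region"]; 
        ctr=np.argwhere(m).mean(0)[::-1]
        e=[np.linalg.norm(ctr-proj(T,K,c)) for c in c0]; i=int(np.argmin(e)); print(n,d["conf"],ctr,m.sum(),e)
        if e[i]<15: obs[i].append((T,K,m))
np.save("pics/obs.npy",obs,allow_pickle=True)
for i in (0,1):
    x0=np.r_[c0[i],-0.31]
    print(i,"all",fit(obs[i],x0,[.165,.046,.046]))
    for o in obs[i]: print("  single z fixed",fit([o],x0,[.165,.046,.046],.028))
E
```

```text
wrist 0.69 [221.87352994 107.13225982] 5527 [np.float64(9.45349880203428), np.float64(78.45706085336046)]
wrist 0.69 [373.99913495 242.95069204] 1156 [np.float64(197.6396132425306), np.float64(146.78418268738952)]
wrist 0.58 [301.06577135 109.2209022 ] 5808 [np.float64(79.37264491595792), np.float64(7.198267868818778)]
scene 0.78 [345.13743737 293.09090909] 1397 [np.float64(88.18141480732193), np.float64(71.18871831721694)]
scene 0.64 [329.23917323 204.7746063 ] 1016 [np.float64(1.8435763570702135), np.float64(30.607617964204277)]
scene 0.56 [354.03887269 220.86880466] 1029 [np.float64(29.26914593149909), np.float64(1.621681231021072)]
side 0.89 [217.59651899 152.58544304] 632 [np.float64(17.256165621932634), np.float64(1.3057782085742227)]
side 0.84 [214.73170732 167.5203252 ] 615 [np.float64(3.2500879443720163), np.float64(13.974804214827333)]
side 0.74 [271.36923077 131.53461538] 520 [np.float64(66.48990069763254), np.float64(58.07087743187817)]
0 all (array([ 0.45519879,  0.26128875,  0.03106878, -0.43525614]), np.float64(0.5047217867365676))
  single z fixed (array([ 0.45488843,  0.26261984,  0.04451488, -0.43255692]), np.float64(0.07433309602579674))
  single z fixed (array([ 0.45155462,  0.25816854,  0.04240798, -0.41935406]), np.float64(0.11303775241439862))
  single z fixed (array([ 0.45888211,  0.27799506,  0.03311184, -0.34369665]), np.float64(0.26334733053389325))
1 all (array([ 0.48701961,  0.35206824,  0.03023654, -0.37562265]), np.float64(0.41893826475081175))
  single z fixed (array([ 0.48670071,  0.35202109,  0.04319807, -0.38308038]), np.float64(0.06471227801715462))
  single z fixed (array([ 0.4823533 ,  0.34962395,  0.04505494, -0.34798808]), np.float64(0.13926701570680633))
  single z fixed (array([ 0.49064318,  0.36180833,  0.03363721, -0.34791518]), np.float64(0.15536251252923483))
```

Run:
```python
from h import *
d=np.load("pics/a_wrist.npz");T,K=d["T"],d["K"]; img=cv2.imread("pics/a_wrist.png")
img=cv2.resize(img,None,fx=4,fy=4,interpolation=cv2.INTER_CUBIC)
for p,y in [((.4549,.2626,.028),-.433),((.4867,.3520,.028),-.383)]:
    B=box(np.array(p),y,[.165,.046,.046])
    for k,col in((1,(0,0,255)),(0,(255,0,0))):
        q=np.array([proj(T,K,b) for b in B[[0+k,2+k,6+k,4+k]]])*4+2
        cv2.polylines(img,[np.round(q).astype(int)],True,col,1)
cv2.imwrite("pics/ov.png",img[100:780,640:1400])
```

```text
(no output)
```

View pics/ov.png

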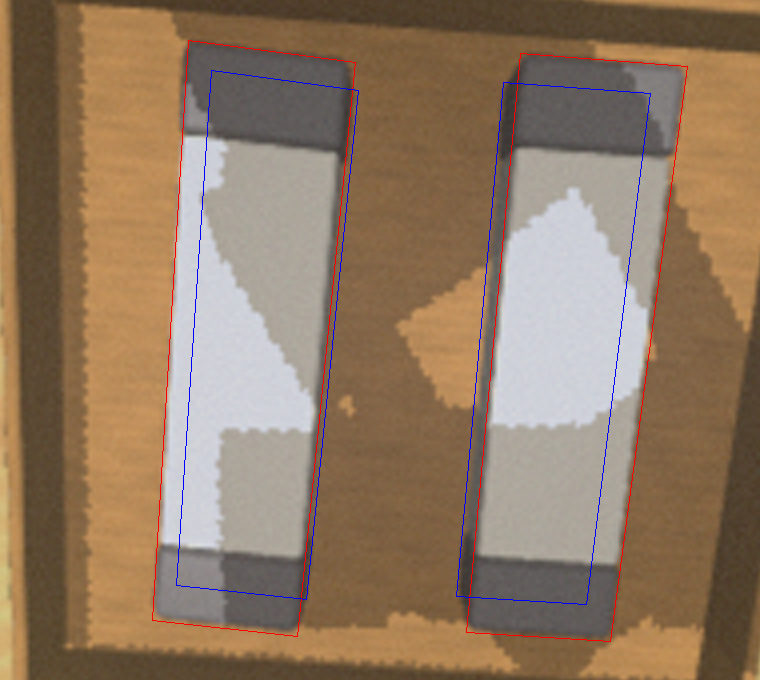

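{"api": "send_rows", "payload": {
  "plan": [
    [[-0.403,-0.1,-0.94,-0.187,-0.7],[-0.403,-0.1,-0.94,-0.187,-0.7],[-0.403,-0.1,-0.94,-0.187,-0.7],[-0.403,-0.1,-0.94,-0.187,-0.7],[-0.403,-0.1,-0.94,-0.187,-0.7],[-0.403,-0.1,-0.94,-0.187,-0.7],[0,0,0,0,-0.7],[0,0,0,0,-0.7]]
  ]
}}

```text
time_s: 4.45
position: [0.4556, 0.263, 0.09]
tcp_rot: [[-0.911, 0.413, 0.0], [0.413, 0.911, 0.0], [-0.0, 0.0, -1.0]]
force: [0.5, -0.5, 0.3]
opening: 0.85
```

Run:
```python
from h import *
cap("wrist","w2")
```

```text
(no output)
```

View pics/w2.png

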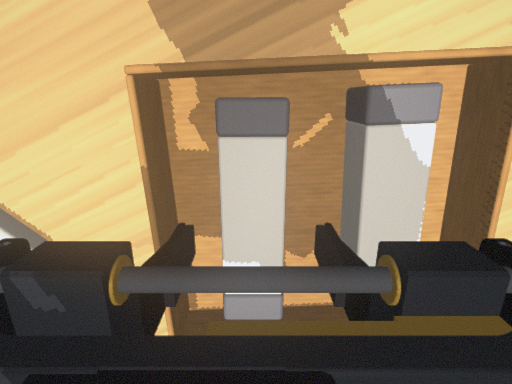

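{"api": "send_rows", "payload": {
  "plan": [
    [[0,0,-0.66,0,-0.7],[0,0,-0.66,0,-0.7],[0,0,-0.66,0,-0.7],[0,0,0,0,-0.7],[0,0,0,0,1],[0,0,0,0,1],[0,0,0,0,1],[0,0,0,0,1],[0,0,0,0,1],[0,0,0,0,1]]
  ]
}}

```text
time_s: 5.5
position: [0.4551, 0.2628, 0.0312]
tcp_rot: [[-0.911, 0.413, 0.001], [0.413, 0.911, -0.0], [-0.001, 0.0, -1.0]]
force: [-1.1, -1.4, 6.5]
opening: 0.526
```

Run:
```python
from h import *
s=bot.read_state(); print(s["opening"],s["force"],s["moment"],s["position"],np.array(s["tcp_rot"]).T@s["moment"])
```

```text
0.525723243421073 [-1.06730453 -1.44478278  6.4956724 ] [-0.2134956   0.12716908  0.00733313] [0.45513683 0.26275726 0.03117086] [ 0.24694693  0.02769973 -0.00748723]
```

{"api": "send_rows", "payload": {
  "plan": [
    [[0,0,0.2,0,1],[0,0,0.3,0,1],[0,0,0.3,0,1],[0,0,0,0,1],[0,0,0,0,1],[0,0,0,0,1]]
  ]
}}

```text
time_s: 6.1
position: [0.4547, 0.2628, 0.0543]
tcp_rot: [[-0.911, 0.413, -0.0], [0.413, 0.911, -0.0], [0.0, -0.0, -1.0]]
force: [-0.3, -0.2, -3.4]
opening: 0.524
```

Run:
```python
from h import *
s=bot.read_state(); print(s["opening"],s["force"],s["moment"],s["position"],np.array(s["tcp_rot"]).T@s["moment"])
cap("wrist","w3")
s=bot.read_state(); print(s["opening"],s["force"],np.array(s["tcp_rot"]).T@s["moment"])
```

```text
0.5241225361529892 [-0.2732541  -0.17376325 -3.38026315] [ 0.09530529  0.08873913 -0.04292306] [0.45470049 0.26279765 0.05433797] [-0.05014922  0.1201965   0.04287164]
0.5305691529100739 [ 0.45213874 -0.61062834 -4.41886245] [-0.15015133  0.08500465 -0.00767795]
```

View pics/w3.png

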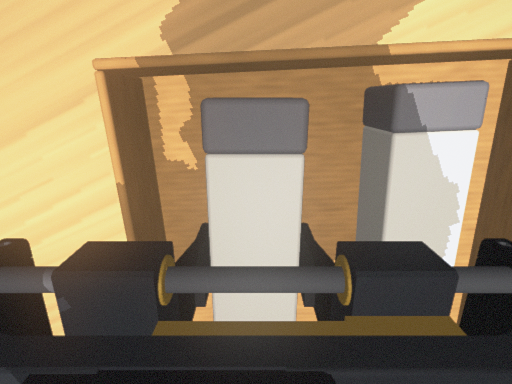

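{"api": "send_rows", "payload": {
  "plan": [
    [[0,0,0,0,1],[0,0,0,0,1]]
  ]
}}

```text
time_s: 6.35
position: [0.4548, 0.2628, 0.0542]
tcp_rot: [[-0.911, 0.413, -0.0], [0.413, 0.911, -0.0], [0.0, -0.0, -1.0]]
force: [-0.2, -0.2, -3.4]
opening: 0.528
```

Run:
```python
from h import *
for i in range(8):
    s=bot.read_state(); print(s["time_s"],s["force"],np.array(s["tcp_rot"]).T@s["moment"])
    imaging.capture("wrist")
```

```text
6.35 [-0.22337018 -0.19889111 -3.4393555 ] [-0.1340657   0.14977403 -0.03174741]
6.4 [ 0.44012217 -0.20033536 -3.67263548] [-0.11344824  0.11481925  0.00176525]
6.45 [ 0.05988658  0.28547726 -3.46334765] [-0.1309672   0.10297619 -0.00669149]
6.5 [-0.1190661   1.00204547 -3.78605895] [-0.07738799  0.11797398  0.00308736]
6.55 [ 0.38296764  0.22091123 -3.22686692] [-0.07429481  0.12612413  0.00626472]
6.6 [ 0.21770617 -0.24955655 -3.0066744 ] [-0.05609618  0.10364092 -0.01375851]
6.65 [-0.07969986 -0.60903762 -3.30616035] [-0.09687902  0.1466395   0.00719271]
6.7 [-0.53016446  0.43207034 -2.87290385] [-0.05748591  0.10077628  0.03539222]
```

{"api": "send_rows", "payload": {
  "plan": [
    [[0,0,-0.3,0,1],[0,0,-0.3,0,1],[0,0,-0.2,0,1],[0,0,0,0,1],[0,0,0,0,-0.7],[0,0,0,0,-0.7],[0,0,0,0,-0.7],[0,0,0,0,-0.7],[-0.607,0.275,-0.04,0,-0.7],[-0.607,0.275,-0.04,0,-0.7],[-0.607,0.275,-0.04,0,-0.7],[0,0,0,0,-0.7],[0,0,0,0,-0.7]]
  ]
}}

```text
time_s: 8.05
position: [0.3992, 0.2882, 0.0268]
tcp_rot: [[-0.912, 0.411, -0.0], [0.411, 0.912, -0.0], [0.0, -0.0, -1.0]]
force: [1.3, -0.0, -1.1]
opening: 0.848
```

Run:
```python
from h import *
cap("wrist","w4")
```

```text
(no output)
```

View pics/w4.png

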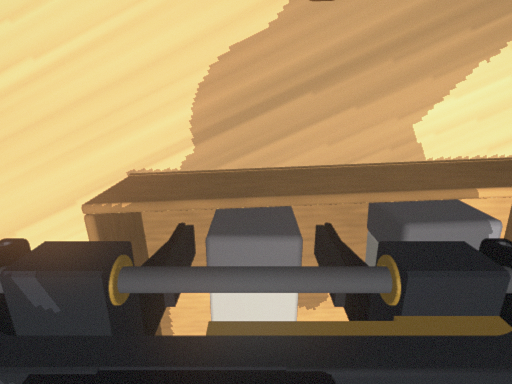

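{"api": "send_rows", "payload": {
  "plan": [
    [[0,0,0,0,1],[0,0,0,0,1],[0,0,0,0,1],[0,0,0,0,1],[0,0,0,0,1],[0,0,0.3,0,1],[0,0,0.3,0,1],[0,0,0.3,0,1],[0,0,0.3,0,1],[0,0,0,0,1],[0,0,0,0,1],[0,0,0,0,1]]
  ]
}}

```text
time_s: 9.3
position: [0.4001, 0.2875, 0.0628]
tcp_rot: [[-0.911, 0.413, -0.0], [0.413, 0.911, -0.0], [0.0, -0.0, -1.0]]
force: [-0.6, 0.4, -3.9]
opening: 0.522
```

Run:
```python
from h import *
for i in range(3):
    s=bot.read_state(); print(s["time_s"],s["force"],np.array(s["tcp_rot"]).T@s["moment"])
    cap(["wrist","scene","side"][i],"w5%d"%i)
a=cv2.imread("pics/w50.png");b=cv2.imread("pics/w51.png")[130:290,230:440];c=cv2.imread("pics/w52.png")[100:220,150:310]
cv2.imwrite("pics/w5.png",np.hstack([cv2.resize(b,(420,320)),cv2.resize(c,(380,320))]))
```

```text
9.3 [-0.63863927  0.4220371  -3.85582239] [-0.0774737   0.33590627 -0.00969956]
9.35 [ 0.89085038 -0.30431311 -3.47758047] [-0.11599932  0.33219907 -0.02237776]
9.4 [ 0.09207471 -0.07052572 -3.19963844] [-0.12452235  0.34799341 -0.00673342]
```

View pics/w5.png

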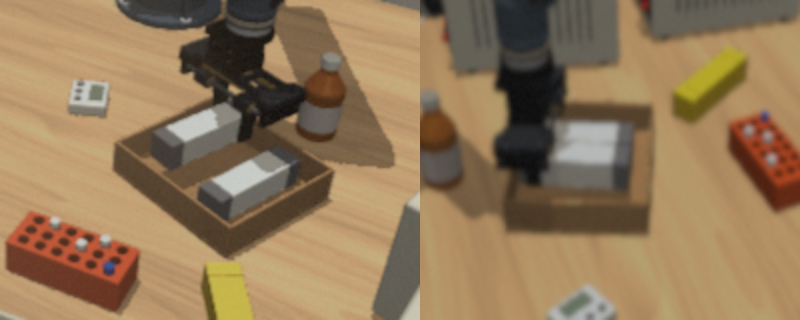

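View pics/w50.png

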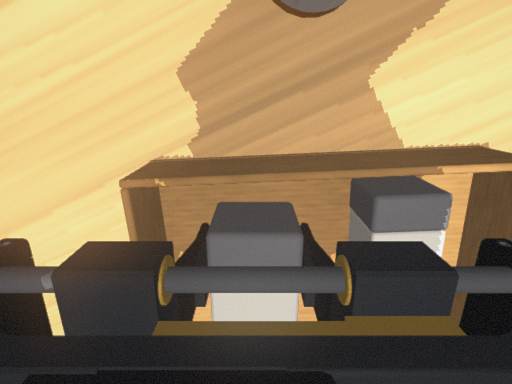

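{"api": "send_rows", "payload": {
  "plan": [
    [[0,0,-0.4,0,1],[0,0,-0.4,0,1],[0,0,0,0,0.2],[0,0,0,0,0.1],[0,0,0,0,0.1]]
  ]
}}

```text
time_s: 9.95
position: [0.4003, 0.2876, 0.0386]
tcp_rot: [[-0.911, 0.413, -0.0], [0.413, 0.911, -0.0], [0.0, -0.0, -1.0]]
force: [0.4, 0.3, -4.0]
opening: 0.526
```

```bash
cat > m.py <<'E'
from h import *
s=bot.read_state(); print(s["time_s"],s["opening"],s["position"],s["force"],np.array(s["tcp_rot"]).T@s["moment"])
E
python3 m.py
```

```text
9.95 0.5256866282552795 [0.40029585 0.28758167 0.03863294] [ 0.35129224  0.30306521 -4.0173066 ] [-0.08702394  0.29736142 -0.01800586]
```

{"api": "send_rows", "payload": {
  "plan": [
    [[0,0,0,0,0.03],[0,0,0,0,0.0],[0,0,0,0,0.0]]
  ]
}}

```text
time_s: 10.25
position: [0.4005, 0.2877, 0.0391]
tcp_rot: [[-0.911, 0.413, 0.001], [0.413, 0.911, 0.0], [-0.0, 0.0, -1.0]]
force: [-0.4, -0.7, -3.5]
opening: 0.524
```

```bash
python3 m.py
```

```text
10.25 0.5240105812755241 [0.40046703 0.28765861 0.03913427] [-0.44733275 -0.66892351 -3.48088386] [-0.11074156  0.31724335 -0.0141976 ]
```

{"api": "send_rows", "payload": {
  "plan": [
    [[0,0,0,0,-0.02],[0,0,0,0,-0.02],[0,0,0,0,-0.02]]
  ]
}}

```text
time_s: 10.55
position: [0.4003, 0.2876, 0.0389]
tcp_rot: [[-0.911, 0.413, 0.0], [0.413, 0.911, 0.0], [-0.0, 0.0, -1.0]]
force: [-0.7, 0.2, -2.9]
opening: 0.529
```

```bash
python3 m.py
```

```text
10.55 0.5293916879702095 [0.40034452 0.28758187 0.03891822] [-0.66569925  0.19893365 -2.85513986] [-0.10252092  0.29748291  0.02870638]
```

{"api": "send_rows", "payload": {
  "plan": [
    [[0,0,0,0,-0.04],[0,0,0,0,-0.04]]
  ]
}}

```text
time_s: 10.75
position: [0.4003, 0.2876, 0.0388]
tcp_rot: [[-0.911, 0.413, -0.0], [0.413, 0.911, -0.0], [0.0, -0.0, -1.0]]
force: [-0.2, 0.8, -4.3]
opening: 0.526
```

```bash
python3 m.py
```

```text
10.75 0.5262946726331588 [0.40028073 0.28757314 0.0388479 ] [-0.19437681  0.8201575  -4.2628151 ] [-0.05813342  0.32118522 -0.01015545]
```

{"api": "send_rows", "payload": {
  "plan": [
    [[0,0,0,0,-0.05],[0,0,0,0,-0.05]]
  ]
}}

```text
time_s: 10.95
position: [0.4005, 0.2877, 0.039]
tcp_rot: [[-0.911, 0.413, 0.001], [0.413, 0.911, 0.0], [-0.001, 0.0, -1.0]]
force: [0.0, 0.7, -1.6]
opening: 0.529
```

```bash
python3 m.py
```

```text
10.95 0.5294878122170187 [0.40054722 0.28765494 0.03900992] [ 0.00879415  0.70464165 -1.60826411] [-0.0397186   0.11281964  0.02212342]
```

{"api": "send_rows", "payload": {
  "plan": [
    [[0,0,0,0,-0.06],[0,0,0,0,-0.06]]
  ]
}}

```text
time_s: 11.15
position: [0.4008, 0.2877, 0.0391]
tcp_rot: [[-0.911, 0.413, 0.001], [0.413, 0.911, 0.0], [-0.001, 0.001, -1.0]]
force: [0.3, -0.8, -0.4]
opening: 0.528
```

```bash
python3 m.py
```

```text
11.15 0.5280860408338945 [0.40075182 0.2877395  0.03912935] [ 0.31156216 -0.84079418 -0.37773644] [-0.07940821 -0.02050145 -0.00175357]
```

{"api": "send_rows", "payload": {
  "plan": [
    [[0,0,0,0,1],[0,0,0,0,1]]
  ]
}}

```text
time_s: 11.35
position: [0.4007, 0.2877, 0.0391]
tcp_rot: [[-0.911, 0.413, 0.001], [0.413, 0.911, 0.0], [-0.001, 0.001, -1.0]]
force: [-0.1, -0.2, 1.4]
opening: 0.524
```

```bash
python3 m.py
python3 - <<'E'
from h import *
cap("wrist","w6")
E
```

```text
11.35 0.5236252099793862 [0.40074828 0.28770798 0.0391427 ] [-0.09306542 -0.19632711  1.40230079] [-0.05206761 -0.08230176  0.01076198]
```

View pics/w6.png

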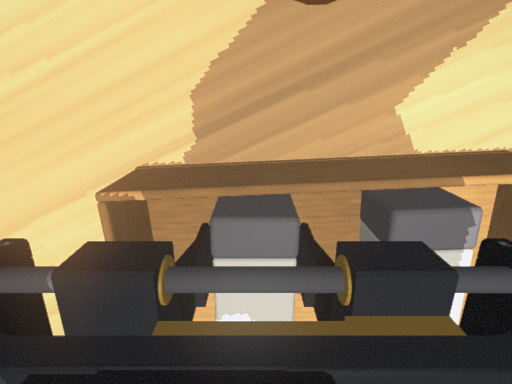

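{"api": "send_rows", "payload": {
  "plan": [
    [[0,0,0.4,0,1],[0,0,0,0,1],[0,0,0,0,-0.03],[0,0,0,0,-0.045],[0,0,0,0,-0.045]]
  ]
}}

```text
time_s: 11.9
position: [0.4, 0.2875, 0.0506]
tcp_rot: [[-0.911, 0.413, -0.001], [0.413, 0.911, -0.0], [0.001, -0.001, -1.0]]
force: [0.4, -1.0, -3.7]
opening: 0.527
```

```bash
python3 m.py
```

```text
11.9 0.5274200819817819 [0.39999588 0.28748792 0.05062052] [ 0.35516377 -0.96764716 -3.65906292] [-0.05227959  0.29678082 -0.03040478]
```

{"api": "send_rows", "payload": {
  "plan": [
    [[0,0,0,0,-0.05],[0,0,0,0,-0.05]]
  ]
}}

```text
time_s: 12.1
position: [0.4003, 0.2875, 0.0507]
tcp_rot: [[-0.911, 0.413, -0.0], [0.413, 0.911, -0.0], [0.0, -0.0, -1.0]]
force: [0.0, -0.3, -1.6]
opening: 0.53
```

```bash
python3 m.py
```

```text
12.1 0.5296023522436691 [0.40027624 0.28753779 0.05071707] [ 0.01725369 -0.27720147 -1.55798702] [-0.06354956  0.12339695  0.02116913]
```

{"api": "send_rows", "payload": {
  "plan": [
    [[0,0,0.2,0,-0.05],[0,0,0.2,0,-0.05],[0,0,0.2,0,-0.05],[0,0,0.2,0,-0.05],[0,0,0,0,-0.05],[0,0,0,0,-0.05]]
  ]
}}

```text
time_s: 12.7
position: [0.4003, 0.2878, 0.0754]
tcp_rot: [[-0.911, 0.413, 0.001], [0.413, 0.911, 0.001], [-0.0, 0.001, -1.0]]
force: [-1.5, 1.5, 1.8]
opening: 0.523
```

```bash
python3 m.py;  python3 - <<'E'
from h import *
cap("wrist","w7"); cap("side","s7")
b=cv2.imread("pics/w7.png");c=cv2.imread("pics/s7.png")[100:220,150:310]
cv2.imwrite("pics/w7c.png",np.hstack([cv2.resize(b,(400,300)),cv2.resize(c,(400,300),interpolation=cv2.INTER_CUBIC)]))
E
```

```text
12.7 0.5228216090217832 [0.40029797 0.28779845 0.07541557] [-1.53326454  1.51137896  1.75412968] [-0.14484392  0.18325856 -0.07750056]
```

View pics/w7c.png

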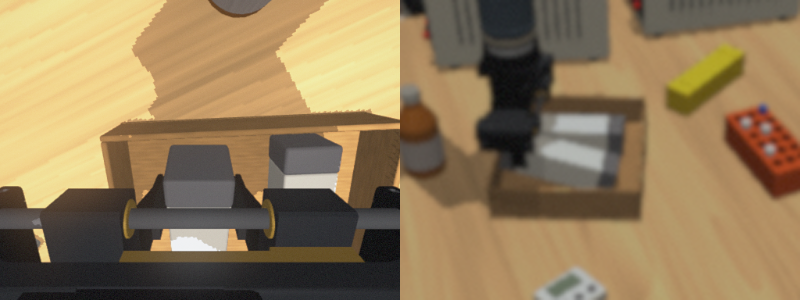

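{"api": "send_rows", "payload": {
  "plan": [
    [[0,0,0,0,-0.05]]
  ]
}}

```text
time_s: 12.9
position: [0.4, 0.2878, 0.0748]
tcp_rot: [[-0.911, 0.413, -0.0], [0.413, 0.911, 0.0], [0.0, 0.0, -1.0]]
force: [-1.6, 0.9, 0.6]
opening: 0.527
```

```bash
python3 m.py; sed -i 's/^s=/for i in range(3):\n  s=/; s/^  s=.*$/  imaging.capture("wrist"); s=bot.read_state(); print(round(s["time_s"],2),s["opening"],np.round(s["position"],4),np.round(np.array(s["tcp_rot"]).T@s["force"],2),np.round(np.array(s["tcp_rot"]).T@s["moment"],3))/' m.py; python3 m.py
```

```text
12.9 0.5273920212072756 [0.40001621 0.28778075 0.07484895] [-1.64286684  0.93978085  0.61196315] [-0.31890086  0.34161839 -0.15397474]
12.9 0.5273920212072756 [0.40001621 0.28778075 0.07484895] [-1.64286684  0.93978085  0.61196315] [-0.31890086  0.34161839 -0.15397474]
12.9 0.5273920212072756 [0.40001621 0.28778075 0.07484895] [-1.64286684  0.93978085  0.61196315] [-0.31890086  0.34161839 -0.15397474]
12.9 0.5273920212072756 [0.40001621 0.28778075 0.07484895] [-1.64286684  0.93978085  0.61196315] [-0.31890086  0.34161839 -0.15397474]
```

View pics/w7.png

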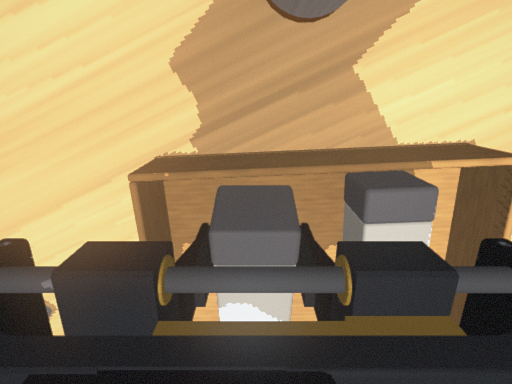

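```bash
python3 - <<'E'
from h import *
cap("scene","sc8")
print(mark_of("scene","reagent")); 
cap("side","sd8");print(mark_of("side","reagent"),mark_of("side","salt"))
b=cv2.imread("pics/sc8.png")[100:280,250:450];c=cv2.imread("pics/sd8.png")[90:220,130:300]
cv2.imwrite("pics/w8c.png",np.hstack([cv2.resize(b,(400,360),interpolation=cv2.INTER_CUBIC),cv2.resize(c,(400,360),interpolation=cv2.INTER_CUBIC)]))
E
python3 m.py
```

```text
[{'at': [0.2668, 0.3863, 0.0055], 'conf': 0.84}]
[{'at': [0.2643, 0.382, 0.0018], 'conf': 0.88}, {'at': [0.4126, -0.2144, 0.0056], 'conf': 0.52}] [{'at': [0.2607, -0.3572, -0.0061], 'conf': 0.91}, {'at': [0.7437, -0.0941, -0.0002], 'conf': 0.73}]
13.15 0.5276006008117448 [0.40000523 0.2877009  0.07475176] [-2.26359791  2.10164601  1.57627392] [-0.36924541  0.33635727 -0.2222669 ]
13.15 0.5276006008117448 [0.40000523 0.2877009  0.07475176] [-2.26359791  2.10164601  1.57627392] [-0.36924541  0.33635727 -0.2222669 ]
13.15 0.5276006008117448 [0.40000523 0.2877009  0.07475176] [-2.26359791  2.10164601  1.57627392] [-0.36924541  0.33635727 -0.2222669 ]
```

View pics/w8c.png

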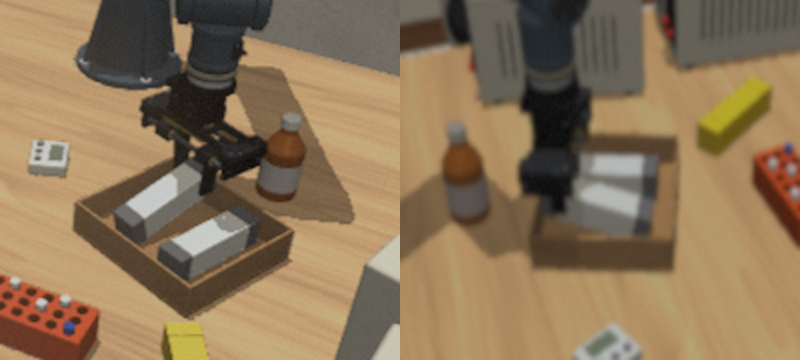

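{"api": "send_rows", "payload": {
  "plan": [
    [[0,0,0,0,1],[0,0,0,0,1],[0,0,0.3,0,1],[0,0,0,0,1],[0,0,0,0,1]]
  ]
}}

```text
time_s: 13.65
position: [0.4005, 0.2874, 0.084]
tcp_rot: [[-0.91, 0.414, 0.0], [0.414, 0.91, -0.0], [-0.0, -0.0, -1.0]]
force: [-0.4, -0.4, -3.8]
opening: 0.529
```

```bash
python3 m.py;python3 - <<'E'
from h import *
cap("wrist","w9")
E
python3 m.py
```

```text
13.65 0.5292281556898752 [0.40050736 0.28736084 0.08395731] [-0.3565589  -0.36750821 -3.7686775 ] [-0.09497304  0.30691063 -0.01407934]
13.65 0.5292281556898752 [0.40050736 0.28736084 0.08395731] [-0.3565589  -0.36750821 -3.7686775 ] [-0.09497304  0.30691063 -0.01407934]
13.65 0.5292281556898752 [0.40050736 0.28736084 0.08395731] [-0.3565589  -0.36750821 -3.7686775 ] [-0.09497304  0.30691063 -0.01407934]
13.7 0.5275218874418339 [0.40033057 0.28730886 0.08380601] [ 0.04321013  0.01767136 -4.02012091] [-0.0631143   0.26771479 -0.02630584]
13.7 0.5275218874418339 [0.40033057 0.28730886 0.08380601] [ 0.04321013  0.01767136 -4.02012091] [-0.0631143   0.26771479 -0.02630584]
13.7 0.5275218874418339 [0.40033057 0.28730886 0.08380601] [ 0.04321013  0.01767136 -4.02012091] [-0.0631143   0.26771479 -0.02630584]
```

View pics/w9.png

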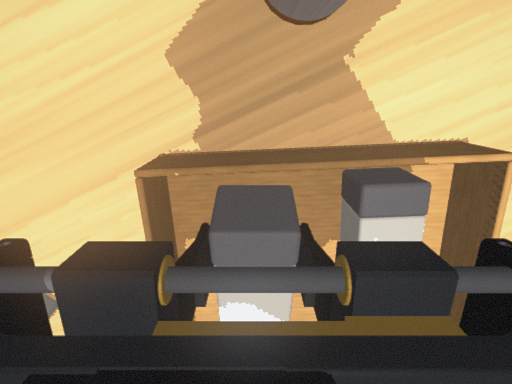

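{"api": "send_rows", "payload": {
  "plan": [
    [[0,0,0.4,0,1],[0,0,0,0,1],[0,0,0,0,-0.05],[0,0,0,0,-0.05],[0,0,0,0,1],[0,0,0,0,1],[0,0,0.4,0,1],[0,0,0.4,0,1],[0,0,0,0,1],[0,0,0,0,-0.05],[0,0,0,0,-0.05],[0,0,0,0,1],[0,0,0,0,1]]
  ]
}}

```text
time_s: 15.0
position: [0.4001, 0.2875, 0.1196]
tcp_rot: [[-0.911, 0.413, -0.001], [0.413, 0.911, -0.0], [0.001, -0.001, -1.0]]
force: [0.3, -0.1, -4.0]
opening: 0.531
```

```bash
cat > m.py <<'E'
from h import *
import sys
c=[cap(n,n+sys.argv[1]) for n in ["wrist","side","scene"]]
s=bot.read_state(); R=np.array(s["tcp_rot"]).T
print(round(s["time_s"],2),round(s["opening"],3),np.round(s["position"],4),"Ftool",np.round(R@s["force"],2),"Mtool",np.round(R@s["moment"],3))
def crop(im,T,K):
    u,v=proj(T,K,s["position"]-np.array([0,0,.04])); u=int(np.clip(u,65,446)); v=int(np.clip(v,65,318)); return cv2.resize(im[v-65:v+65,u-65:u+65],(260,260),interpolation=cv2.INTER_CUBIC)
cv2.imwrite(f"pics/m{sys.argv[1]}.png",np.hstack([cv2.resize(c[0][0][:, 60:444],(260,260)),crop(*c[1]),crop(*c[2])]))
E
python3 m.py 10
```

```text
15.15 0.528 [0.4002 0.2875 0.1196] Ftool [ 0.93 -0.02  4.08] Mtool [-0.068  0.27  -0.044]
```

View pics/m10.png

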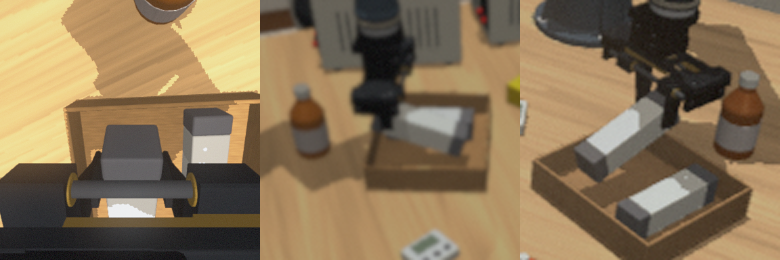

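{"api": "send_rows", "payload": {
  "plan": [
    [[0,0,0,0,-0.05],[0,0,0,0,-0.05],[0,0,0,0,-0.05],[0,0,0,0,-0.05]]
  ]
}}

```text
time_s: 15.55
position: [0.4003, 0.2876, 0.1198]
tcp_rot: [[-0.911, 0.413, -0.0], [0.413, 0.911, -0.0], [0.0, -0.0, -1.0]]
force: [-0.2, 0.8, -3.2]
opening: 0.522
```

```bash
python3 m.py 11
```

```text
15.7 0.528 [0.4003 0.2876 0.1198] Ftool [-0.57  0.27  3.71] Mtool [-0.051  0.31   0.01 ]
```

View pics/m11.png

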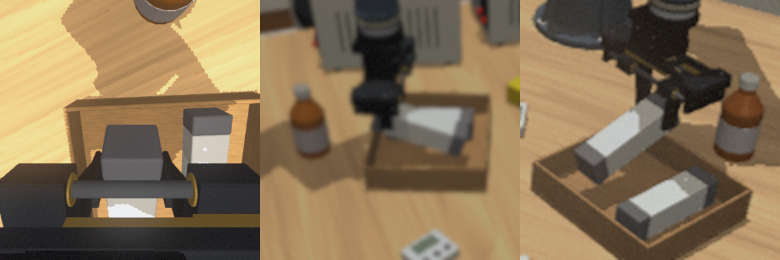

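{"api": "send_rows", "payload": {
  "plan": [
    [[0,0,0,0,-0.053],[0,0,0,0,-0.053],[0,0,0,0,-0.053]]
  ]
}}

```text
time_s: 16.0
position: [0.4007, 0.2879, 0.1203]
tcp_rot: [[-0.911, 0.413, 0.001], [0.413, 0.911, 0.001], [-0.001, 0.001, -1.0]]
force: [-0.3, 1.1, -0.4]
opening: 0.53
```

```bash
python3 m.py 12
```

```text
16.15 0.531 [0.4007 0.2879 0.1202] Ftool [ 1.01 -0.28 -1.11] Mtool [-0.316  0.147  0.001]
```

View pics/m12.png

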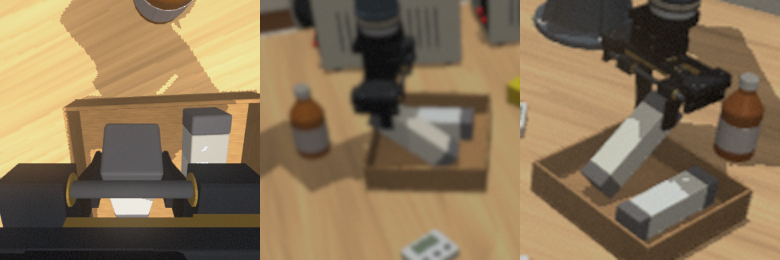

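{"api": "send_rows", "payload": {
  "plan": [
    [[0,0,0,0,1],[0,0,0.34,0,1],[0,0,0.34,0,1],[0,0,0.34,0,1],[0,0,0,0,1],[0,0,0,0,-0.053],[0,0,0,0,-0.053],[0,0,0,0,-0.053],[0,0,0,0,-0.053]]
  ]
}}

```text
time_s: 17.05
position: [0.4001, 0.2875, 0.1501]
tcp_rot: [[-0.911, 0.413, -0.001], [0.413, 0.911, -0.0], [0.001, -0.001, -1.0]]
force: [-0.7, -0.1, -4.2]
opening: 0.528
```

```bash
python3 m.py 13
```

```text
17.2 0.525 [0.4003 0.2875 0.1502] Ftool [ 0.06 -0.42  3.48] Mtool [-0.063  0.001  0.027]
```

View pics/m13.png

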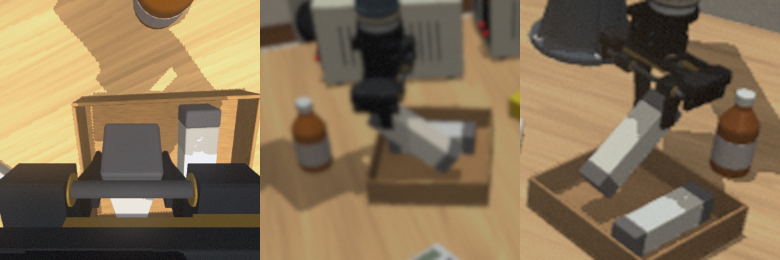

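{"api": "send_rows", "payload": {
  "plan": [
    [[0,0,0,0,-0.055],[0,0,0,0,-0.055],[0,0,0,0,-0.055]]
  ]
}}

```text
time_s: 17.5
position: [0.4006, 0.2878, 0.1509]
tcp_rot: [[-0.911, 0.413, 0.001], [0.413, 0.911, 0.0], [-0.001, 0.001, -1.0]]
force: [-0.1, -0.4, 0.2]
opening: 0.527
```

```bash
python3 m.py 14
```

```text
17.65 0.532 [0.4006 0.2878 0.1508] Ftool [ 0.15  0.47 -1.94] Mtool [-0.131  0.106 -0.025]
```

View pics/m14.png

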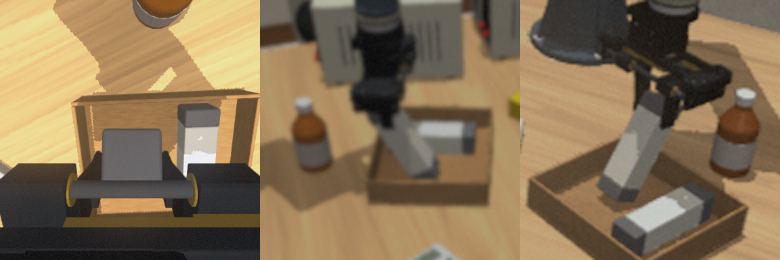

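{"api": "send_rows", "payload": {
  "plan": [
    [[0,0,0,0,1],[0,0,0,0,1],[0,0,0.2,0,1],[0,0,0.2,0,1],[0,0,0,0,1],[0,0,0,0,1]]
  ]
}}

```text
time_s: 18.25
position: [0.4002, 0.2875, 0.1624]
tcp_rot: [[-0.911, 0.413, -0.0], [0.413, 0.911, -0.0], [0.0, -0.0, -1.0]]
force: [1.1, 0.1, -3.3]
opening: 0.528
```

```bash
python3 m.py 15
python3 - <<'E'
import cv2
a=cv2.imread("pics/scene15.png")[100:230,280:430];cv2.imwrite("pics/z15.png",cv2.resize(a,None,fx=5,fy=4.6,interpolation=cv2.INTER_CUBIC))
E
```

```text
18.4 0.53 [0.4001 0.2875 0.1622] Ftool [-0.23  0.36  3.59] Mtool [-0.082  0.115 -0.012]
```

View pics/z15.png

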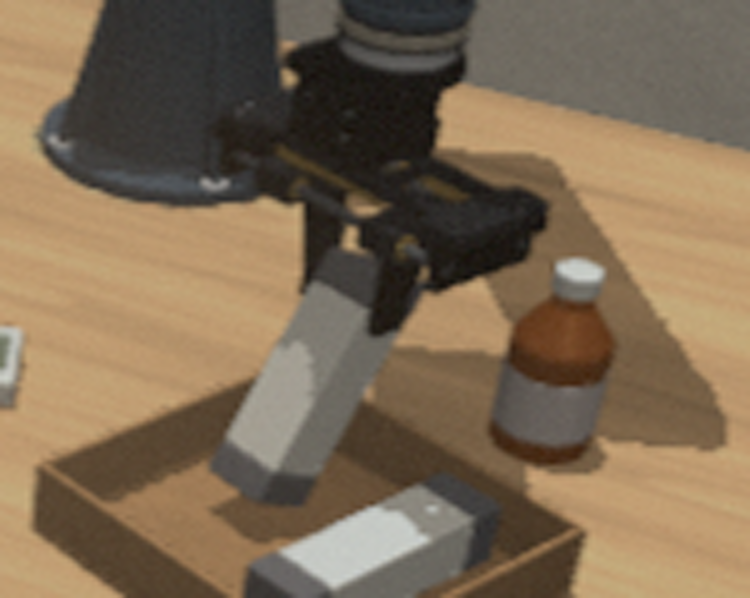

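{"api": "send_rows", "payload": {
  "plan": [
    [[0.304,-0.138,0,0,1],[0.304,-0.138,0,0,1],[0.304,-0.138,0,0,1],[0.304,-0.138,0,0,1],[0.304,-0.138,0,0,1],[0.304,-0.138,0,0,1],[0.304,-0.138,0,0,1],[0.304,-0.138,0,0,1],[0.304,-0.138,0,0,1],[0.304,-0.138,0,0,1],[0,0,0,0,1]]
  ]
}}

```text
time_s: 19.5
position: [0.4922, 0.2456, 0.1621]
tcp_rot: [[-0.91, 0.414, -0.001], [0.414, 0.91, -0.0], [0.0, -0.001, -1.0]]
force: [0.3, -0.1, -3.9]
opening: 0.519
```

```bash
python3 m.py 16
```

```text
19.65 0.525 [0.4918 0.2461 0.1624] Ftool [0.13 0.64 3.94] Mtool [-0.082  0.077  0.008]
```

View pics/m16.png

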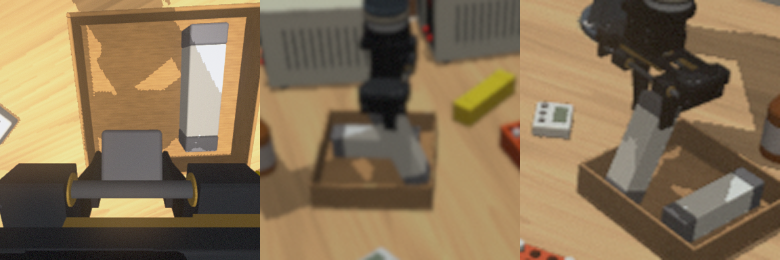

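{"api": "send_rows", "payload": {
  "plan": [
    [[0.152,-0.069,0,0,1],[0.152,-0.069,0,0,1],[0.152,-0.069,0,0,1],[0.152,-0.069,0,0,1],[0,0,0,0,1]]
  ]
}}

```text
time_s: 20.15
position: [0.5105, 0.2375, 0.1624]
tcp_rot: [[-0.91, 0.414, 0.001], [0.414, 0.91, -0.0], [-0.001, 0.0, -1.0]]
force: [-1.0, 0.4, -3.4]
opening: 0.526
```

```bash
python3 m.py 17
```

```text
20.3 0.528 [0.5102 0.2377 0.1624] Ftool [ 0.28 -0.09  3.45] Mtool [ 0.022  0.336 -0.01 ]
```

View pics/m17.png

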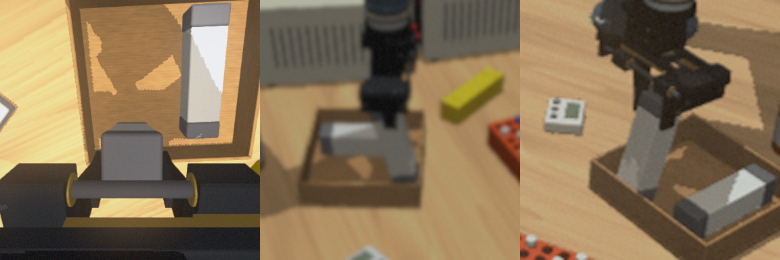

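{"api": "send_rows", "payload": {
  "plan": [
    [[0.152,-0.069,0,0,1],[0.152,-0.069,0,0,1],[0.152,-0.069,0,0,1],[0,0,0,0,1]]
  ]
}}

```text
time_s: 20.7
position: [0.5243, 0.2313, 0.1625]
tcp_rot: [[-0.91, 0.414, 0.001], [0.414, 0.91, -0.0], [-0.001, 0.0, -1.0]]
force: [-1.3, -0.8, -2.6]
opening: 0.524
```

```bash
python3 m.py 18;  python3 - <<'E'
import cv2
a=cv2.imread("pics/scene18.png")[100:230,240:390];cv2.imwrite("pics/z18.png",cv2.resize(a,None,fx=5,fy=4.6,interpolation=cv2.INTER_CUBIC))
E
```

```text
20.85 0.525 [0.524  0.2315 0.1624] Ftool [-0.16  0.22  2.92] Mtool [ 0.034  0.379 -0.02 ]
```

View pics/z18.png

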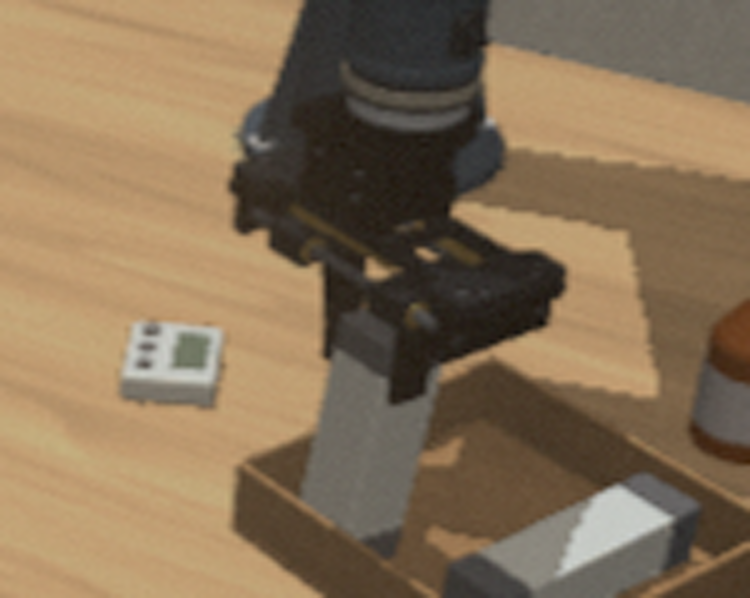

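View pics/wrist18.png

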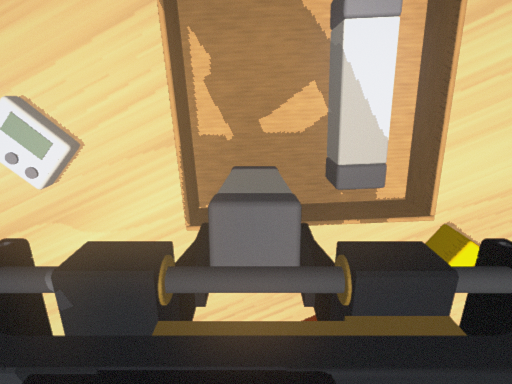

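```bash
cat > tilt.py <<'E'
import numpy as np
from h import *
C=np.array([[-2.75051183e-05,-9.53683106e-01,-3.00813118e-01,8.32200048e-02],[9.99999149e-01,-4.18696559e-04,1.23597915e-03,-3.32575286e-04],[-1.30468185e-03,-3.00812828e-01,9.53682306e-01,-1.46273041e-01],[0,0,0,1]])
K=np.array([[291.656,0,254.366],[0,291.656,189.596],[0,0,1]])
# stub s = distance of grasp centre to light end; theta tilt (0=upright; + = heavy end toward tool -x)
for s in (.010,.016,.0225,.028):
  for th in (0,5,10,15):
    t=np.radians(th); a=np.array([-np.sin(t),0,np.cos(t)]); n=np.array([np.cos(t),0,np.sin(t)])
    g=np.array([0,0,-.002])
    P=[g-a*s+n*.023*k+np.array([0,w*.023,0]) for k in(-1,1) for w in(1,)]+[g+a*(.165-s)+n*.023+np.array([0,.023,0])]
    print(s,th,[np.round(proj(C,K,p),0) for p in P])
E
python3 tilt.py
```

```text
0.01 0 [array([297., 301.]), array([301., 224.]), array([276., 158.])]
0.01 5 [array([297., 302.]), array([300., 220.]), array([276., 171.])]
0.01 10 [array([298., 302.]), array([299., 218.]), array([276., 183.])]
0.01 15 [array([298., 302.]), array([299., 215.]), array([276., 195.])]
0.016 0 [array([298., 308.]), array([302., 229.]), array([277., 159.])]
0.016 5 [array([299., 308.]), array([302., 224.]), array([276., 172.])]
0.016 10 [array([299., 308.]), array([301., 221.]), array([276., 184.])]
0.016 15 [array([300., 307.]), array([301., 217.]), array([276., 196.])]
0.0225 0 [array([300., 317.]), array([305., 235.]), array([277., 161.])]
0.0225 5 [array([301., 316.]), array([304., 229.]), array([277., 173.])]
0.0225 10 [array([302., 315.]), array([304., 224.]), array([277., 184.])]
0.0225 15 [array([302., 313.]), array([303., 219.]), array([276., 196.])]
0.028 0 [array([302., 325.]), array([307., 240.]), array([278., 162.])]
0.028 5 [array([303., 324.]), array([306., 233.]), array([277., 173.])]
0.028 10 [array([303., 322.]), array([306., 227.]), array([277., 185.])]
0.028 15 [array([304., 319.]), array([305., 221.]), array([277., 196.])]
```

Run:
```python
import cv2
a=cv2.imread("pics/wrist18.png")[150:330,180:330];cv2.imwrite("pics/z18w.png",cv2.resize(cv2.convertScaleAbs(a,alpha=1.6),None,fx=4,fy=3.3,interpolation=cv2.INTER_CUBIC))
```

```text
(no output)
```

View pics/z18w.png

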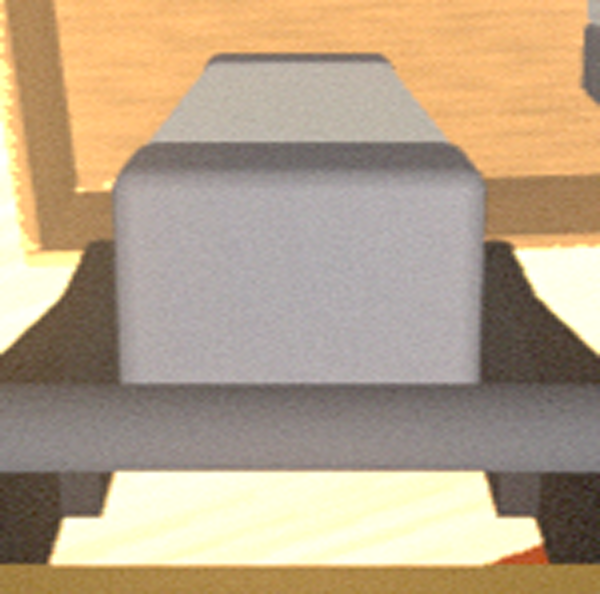

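```bash
cat > fitt.py <<'E'
import numpy as np,sys
exec(open("tilt.py").read().split("# stub")[0])
from scipy.optimize import least_squares
def pr(th,off,s):
    t=np.radians(th); a=np.array([-np.sin(t),0,np.cos(t)]); n=np.array([np.cos(t),0,np.sin(t)])
    g=np.array([0,0,-.002])+n*off
    return g-a*s+n*.023, g+a*(.165-s)+n*.023
vt,vb=map(float,sys.argv[1:3])
for s in (.010,.018,.026,.034):
    r=least_squares(lambda x:[proj(C,K,pr(x[0],x[1]/1000,s)[0])[1]-vt,proj(C,K,pr(x[0],x[1]/1000,s)[1])[1]-vb],[0,0])
    p=pr(r.x[0],r.x[1]/1000,s); print(s,r.x.round(2),[ (2*(proj(C,K,q+np.array([0,.023,0]))[0]-254.4)).round(1) for q in p])
E
python3 fitt.py 203 167
```

```text
0.01 [6.79 8.63] [np.float64(91.8), np.float64(43.2)]
0.018 [ 7.13 10.37] [np.float64(97.2), np.float64(44.4)]
0.026 [ 7.47 12.01] [np.float64(103.2), np.float64(45.6)]
0.034 [ 7.81 13.56] [np.float64(109.9), np.float64(46.8)]
```

{"api": "send_rows", "payload": {
  "plan": [
    [[0.152,-0.069,0,0,1],[0.152,-0.069,0,0,1],[0.152,-0.069,0,0,1],[0.12,-0.055,0,0,1],[0,0,0,0,1]]
  ]
}}

```text
time_s: 21.35
position: [0.5412, 0.2236, 0.1625]
tcp_rot: [[-0.91, 0.414, 0.0], [0.414, 0.91, 0.0], [-0.0, 0.0, -1.0]]
force: [-2.8, 0.8, -2.1]
opening: 0.523
```

```bash
python3 m.py 19;  python3 - <<'E'
import cv2
import numpy as np
a=cv2.imread("pics/wrist19.png")[130:310,180:330];a=cv2.resize(cv2.convertScaleAbs(a,alpha=1.6),None,fx=2.6,fy=3,interpolation=cv2.INTER_CUBIC)
b=cv2.imread("pics/scene19.png")[110:230,240:360];b=cv2.resize(b,(400,540),interpolation=cv2.INTER_CUBIC)
cv2.imwrite("pics/z19w.png",np.hstack([a,b]))
E
```

```text
21.5 0.527 [0.541  0.2237 0.1624] Ftool [ 2.56 -0.66  1.6 ] Mtool [-0.042  0.554 -0.016]
```

View pics/z19w.png

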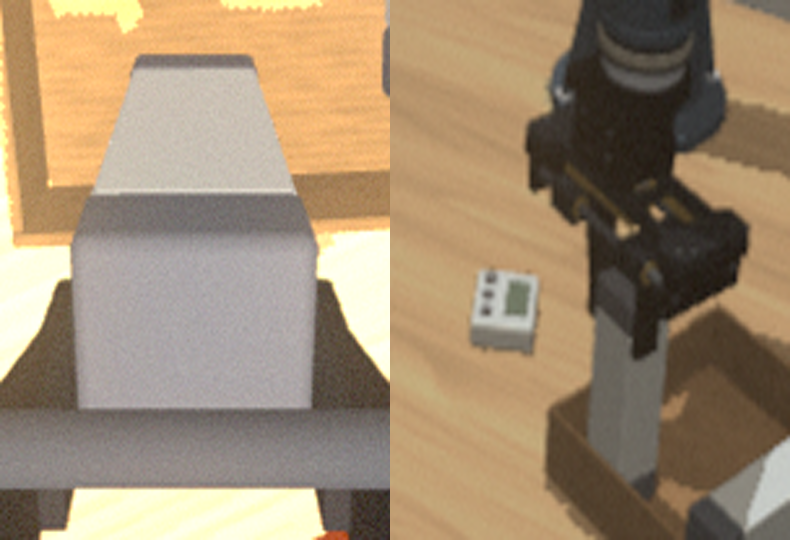

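```bash
python3 fitt.py 209 149
```

```text
0.01 [-0.62  8.08] [np.float64(94.1), np.float64(44.5)]
0.018 [-0.03 10.97] [np.float64(99.9), np.float64(45.7)]
0.026 [ 0.56 13.69] [np.float64(106.3), np.float64(46.9)]
0.034 [ 1.14 16.23] [np.float64(113.6), np.float64(48.3)]
```

{"api": "send_rows", "payload": {
  "plan": [
    [[-0.152,0.069,0,0,1],[0,0,-0.07,0,1],[0,0,-0.07,0,1],[0,0,0,0,1],[0,0,0,0,1]]
  ]
}}

```text
time_s: 22.0
position: [0.5365, 0.2259, 0.1582]
tcp_rot: [[-0.911, 0.413, 0.001], [0.413, 0.911, -0.0], [-0.0, 0.0, -1.0]]
force: [0.5, -0.7, -3.9]
opening: 0.533
```

```bash
python3 m.py 20
```

```text
22.15 0.524 [0.5364 0.2259 0.1583] Ftool [-0.22 -0.03  3.98] Mtool [-0.061 -0.046 -0.003]
```

{"api": "send_rows", "payload": {
  "plan": [
    [[0,0,-0.07,0,1],[0,0,0,0,1]]
  ]
}}

```text
time_s: 22.35
position: [0.536, 0.2258, 0.1559]
tcp_rot: [[-0.911, 0.413, -0.0], [0.413, 0.911, -0.0], [0.0, -0.0, -1.0]]
force: [-0.9, -0.5, -3.0]
opening: 0.523
```

```bash
python3 m.py 21
```

```text
22.5 0.525 [0.5361 0.2259 0.1561] Ftool [-0.39 -0.86  2.54] Mtool [-0.105 -0.052 -0.001]
```

{"api": "send_rows", "payload": {
  "plan": [
    [[0,0,-0.05,0,1],[0,0,0,0,1]]
  ]
}}

```text
time_s: 22.7
position: [0.536, 0.2259, 0.1545]
tcp_rot: [[-0.911, 0.413, -0.0], [0.413, 0.911, -0.0], [0.0, -0.0, -1.0]]
force: [0.2, 0.1, -3.2]
opening: 0.527
```

```bash
python3 m.py 22;python3 - <<'E'
import cv2
import numpy as np
a=cv2.imread("pics/wrist22.png")[130:310,180:330];a=cv2.resize(cv2.convertScaleAbs(a,alpha=1.6),None,fx=2.6,fy=3,interpolation=cv2.INTER_CUBIC)
b=cv2.imread("pics/scene22.png")[110:230,240:360];b=cv2.resize(b,(400,540),interpolation=cv2.INTER_CUBIC)
cv2.imwrite("pics/z22w.png",np.hstack([a,b]))
E
```

```text
22.85 0.524 [0.5361 0.2259 0.1546] Ftool [1.07 0.62 2.55] Mtool [-0.082 -0.048 -0.048]
```

View pics/z22w.png

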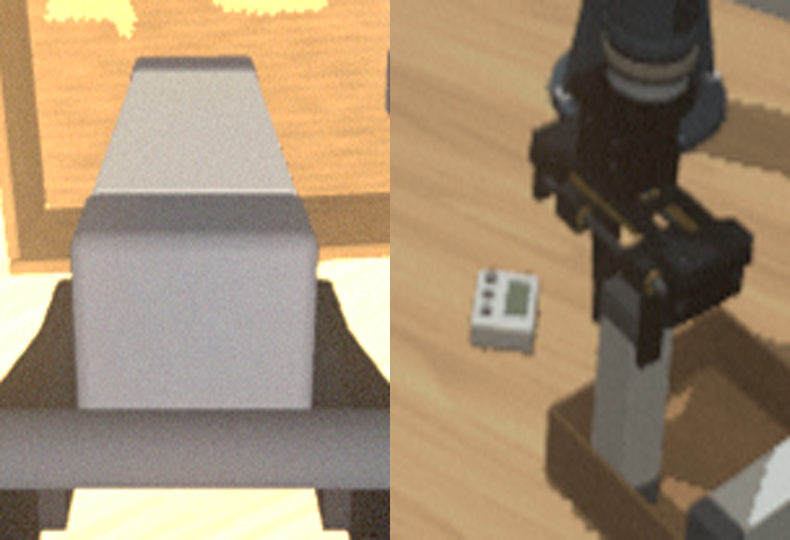

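{"api": "send_rows", "payload": {
  "plan": [
    [[0,0,0.3,0,1],[0,0,0.6,0,1],[0,0,0.7,0,1],[0,0,0.7,0,1],[0,0,0.7,0,1],[0,0,0.5,0,1],[0,-0.3,0,-0.2,1],[0,-0.6,0,-0.2,1],[0,-0.6,0,-0.2,1],[0,-0.6,0,-0.2,1],[0,-0.6,0,-0.2,1],[0,-0.6,0,-0.2,1],[0,-0.6,0,-0.2,1],[0,-0.6,0,-0.2,1],[0,-0.6,0,-0.2,1],[0,-0.6,0,-0.2,1],[0,-0.6,0,-0.2,1],[0,-0.6,0,-0.2,1],[0,-0.6,0,-0.2,1],[0,-0.6,0,-0.2,1]]
  ]
}}

```text
time_s: 24.85
position: [0.5352, -0.0183, 0.2589]
tcp_rot: [[-0.76, 0.65, -0.002], [0.65, 0.76, 0.0], [0.001, -0.001, -1.0]]
force: [0.8, 0.7, -3.9]
opening: 0.524
```

{"api": "send_rows", "payload": {
  "plan": [
    [[0,-0.6,0,0,1],[0,-0.6,0,0,1],[0,-0.6,0,0,1],[0,-0.6,0,0,1],[0,-0.6,0,0,1],[0,-0.6,0,0,1],[0,-0.6,0,0,1],[0,-0.6,0,0,1],[0,-0.6,0,0,1],[0,-0.6,0,0,1],[0,-0.6,0,0,1],[0,-0.6,0,0,1],[0,-0.6,0,0,1],[0,-0.6,0,0,1],[0,-0.6,0,0,1],[0,-0.3,0,0,1],[0,-0.2,0,0,1],[0,0,0,0,1],[0,0,0,0,1]]
  ]
}}

```text
time_s: 26.75
position: [0.536, -0.3014, 0.2595]
tcp_rot: [[-0.761, 0.649, -0.0], [0.649, 0.761, 0.001], [0.001, 0.001, -1.0]]
force: [0.5, -0.0, -3.8]
opening: 0.524
```

```bash
python3 m.py 23
python3 - <<'E'
from h import *
print([(np.round(d["at"],4),round(d["conf"],2)) for d in mark_of("wrist","rack")],[(np.round(d["at"],4),round(d["conf"],2)) for d in mark_of("scene","bay_b")])
E
```

```text
26.9 0.528 [ 0.5362 -0.3012  0.2597] Ftool [ 0.14 -0.87  4.41] Mtool [-0.144 -0.093 -0.037]
[] [(array([ 0.5266, -0.3211,  0.0036]), 0.97), (array([ 0.414 , -0.2164,  0.003 ]), 0.56)]
```

View pics/wrist23.png

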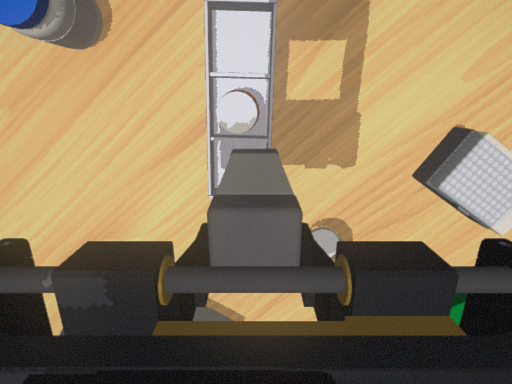

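View pics/m23.png

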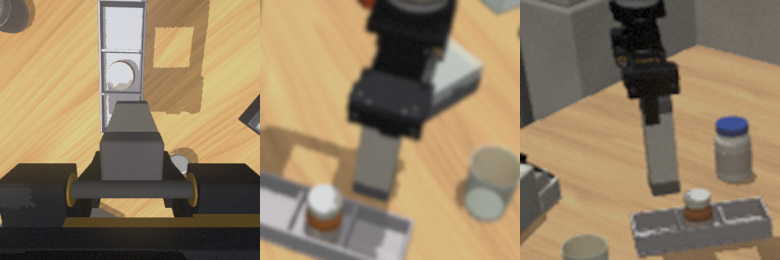

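Run:
```python
from h import *
d=np.load("pics/wrist23.npz");T,K=d["T"],d["K"]
for uv in [(206,2),(275,2),(210,195),(268,150),(206.5,74),(272,74),(207.5,135.5),(270,135.5)]: print(uv,ray(T,K,uv,.04).round(4))
img=cv2.imread("pics/wrist23.png")[0:200,190:300];cv2.imwrite("pics/z23.png",cv2.resize(img,None,fx=4,fy=3,interpolation=cv2.INTER_CUBIC))
```

```text
(206, 2) [ 0.3626 -0.2228  0.04  ]
(275, 2) [ 0.4115 -0.1653  0.04  ]
(210, 195) [ 0.5283 -0.3715  0.04  ]
(268, 150) [ 0.5319 -0.275   0.04  ]
(206.5, 74) [ 0.4165 -0.2727  0.04  ]
(272, 74) [ 0.4661 -0.2144  0.04  ]
(207.5, 135.5) [ 0.4692 -0.3206  0.04  ]
(270, 135.5) [ 0.5196 -0.2615  0.04  ]
```

View pics/z23.png

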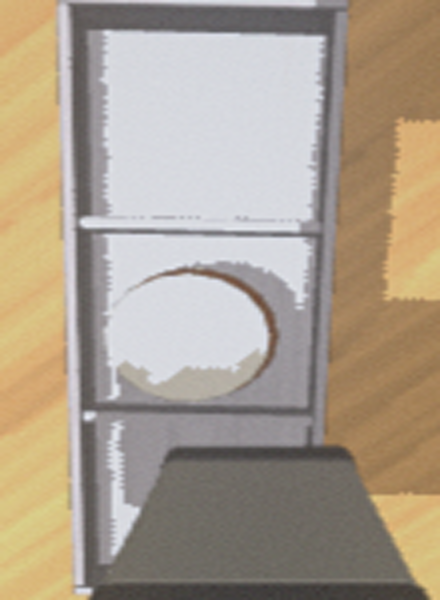

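{"api": "send_rows", "payload": {
  "plan": [
    [[-0.05,-0.39,0,0,1],[-0.05,-0.39,0,0,1],[0,0,0,0,1],[0,0,-0.5,0,1],[0,0,-0.7,0,1],[0,0,-0.5,0,1],[0,0,0,0,1],[0,0,0,0,1]]
  ]
}}

```text
time_s: 27.8
position: [0.5332, -0.3258, 0.2087]
tcp_rot: [[-0.761, 0.649, -0.0], [0.649, 0.761, 0.0], [0.0, 0.0, -1.0]]
force: [0.7, -0.7, -3.0]
opening: 0.531
```

```bash
python3 m.py 24
python3 - <<'E'
from h import *
b=[]
for n,r in(("scene",(100,200,140,260)),("side",(230,330,210,330)),("wrist",(70,270,150,390))):
    a=cv2.imread(f"pics/{n}24.png")[r[0]:r[1],r[2]:r[3]]; b.append(cv2.resize(a,(266,280) if n!="x" else None,interpolation=cv2.INTER_CUBIC))
cv2.imwrite("pics/z24.png",cv2.resize(np.hstack(b),None,fx=1,fy=1.6))
E
```

```text
27.95 0.526 [ 0.5338 -0.3262  0.2099] Ftool [0.98 0.77 3.57] Mtool [-0.058 -0.005  0.038]
```

View pics/z24.png

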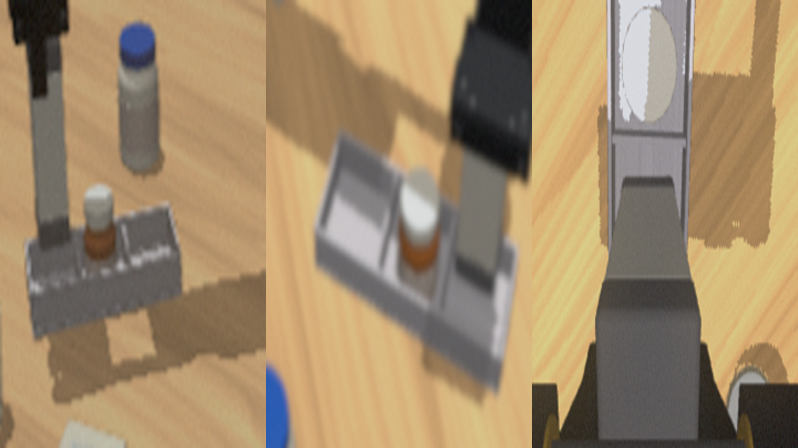

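{"api": "send_rows", "payload": {
  "plan": [
    [[0,0.03,-0.4,0,1],[0,0,-0.45,0,1],[0,0,-0.45,0,1],[0,0,-0.35,0,1],[0,0,0,0,1],[0,0,0,0,1]]
  ]
}}

```text
time_s: 28.55
position: [0.533, -0.3245, 0.1585]
tcp_rot: [[-0.761, 0.649, -0.001], [0.649, 0.761, 0.001], [0.001, -0.0, -1.0]]
force: [1.4, -0.2, -3.2]
opening: 0.526
```

```bash
python3 m.py 25
python3 - <<'E'
from h import *
b=[]
for n,r in(("scene",(100,200,140,260)),("side",(230,330,210,330)),("wrist",(70,270,150,390))):
    a=cv2.imread(f"pics/{n}25.png")[r[0]:r[1],r[2]:r[3]]; b.append(cv2.resize(a,(266,280) if n!="x" else None,interpolation=cv2.INTER_CUBIC))
cv2.imwrite("pics/z25.png",cv2.resize(np.hstack(b),None,fx=1,fy=1.6))
E
```

```text
28.7 0.527 [ 0.5336 -0.325   0.1598] Ftool [ 0.45 -0.11  4.53] Mtool [-0.071 -0.026 -0.025]
```

View pics/z25.png

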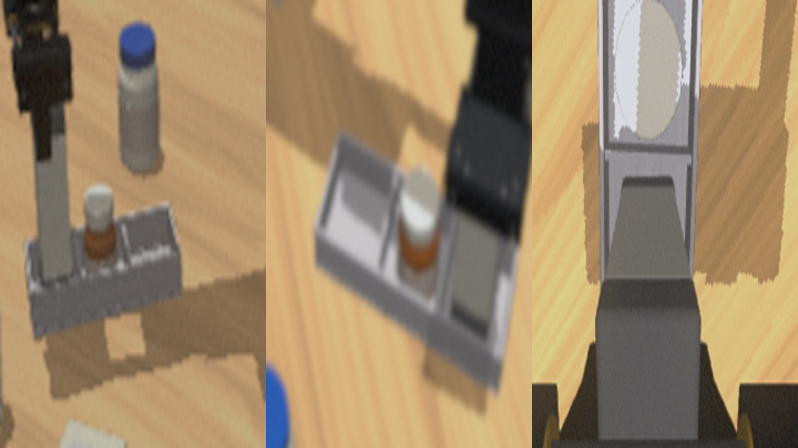

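{"api": "send_rows", "payload": {
  "plan": [
    [[0,0,-0.05,0,1],[0,0,0,0,1]]
  ]
}}

```text
time_s: 28.9
position: [0.5332, -0.3247, 0.1579]
tcp_rot: [[-0.761, 0.649, 0.0], [0.649, 0.761, -0.0], [-0.001, 0.0, -1.0]]
force: [-0.5, -1.4, -3.2]
opening: 0.522
```

Inside the bay with clearance on all sides. Lowering in small steps until contact.

{"api": "send_rows", "payload": {
  "plan": [
    [[0,0,-0.07,0,1],[0,0,0,0,1]]
  ]
}}

```text
time_s: 29.1
position: [0.533, -0.3245, 0.1554]
tcp_rot: [[-0.761, 0.649, -0.0], [0.649, 0.761, 0.0], [0.0, -0.0, -1.0]]
force: [0.4, 0.3, -3.7]
opening: 0.527
```

{"api": "send_rows", "payload": {
  "plan": [
    [[0,0,-0.07,0,1],[0,0,0,0,1]]
  ]
}}

```text
time_s: 29.3
position: [0.5329, -0.3244, 0.1531]
tcp_rot: [[-0.761, 0.649, -0.001], [0.649, 0.761, 0.0], [0.001, 0.0, -1.0]]
force: [0.1, -0.4, -3.5]
opening: 0.526
```

{"api": "send_rows", "payload": {
  "plan": [
    [[0,0,-0.05,0,1],[0,0,0,0,1]]
  ]
}}

```text
time_s: 29.5
position: [0.533, -0.3245, 0.1517]
tcp_rot: [[-0.761, 0.649, -0.0], [0.649, 0.761, 0.0], [0.0, 0.0, -1.0]]
force: [-0.0, -0.6, -3.7]
opening: 0.528
```

{"api": "send_rows", "payload": {
  "plan": [
    [[0,0,-0.05,0,1],[0,0,0,0,1]]
  ]
}}

```text
time_s: 29.7
position: [0.5333, -0.3248, 0.1514]
tcp_rot: [[-0.761, 0.649, 0.001], [0.649, 0.761, -0.001], [-0.001, -0.0, -1.0]]
force: [-0.4, 0.6, 3.3]
opening: 0.528
```

{"api": "send_rows", "payload": {
  "plan": [
    [[0,0,-0.05,0,1],[0,0,0,0,1]]
  ]
}}

```text
time_s: 29.9
position: [0.5336, -0.325, 0.1513]
tcp_rot: [[-0.761, 0.649, 0.001], [0.649, 0.761, -0.001], [-0.002, -0.0, -1.0]]
force: [-2.1, 1.1, 9.6]
opening: 0.528
```

{"api": "send_rows", "payload": {
  "plan": [
    [[0,0,-0.05,0,1],[0,0,0,0,1]]
  ]
}}

```text
time_s: 30.1
position: [0.5342, -0.3254, 0.1513]
tcp_rot: [[-0.761, 0.648, 0.003], [0.648, 0.761, -0.003], [-0.004, -0.0, -1.0]]
force: [-2.8, 3.2, 16.1]
opening: 0.525
```

{"api": "send_rows", "payload": {
  "plan": [
    [[0,0,0.1,0,1],[0,0,0,0,1],[0,0,0,0,-0.03],[0,0,0,0,-0.06],[0,0,0,0,-0.1],[0,0,0,0,-0.2],[0,0,0,0,-0.6],[0,0,0,0,-0.7],[0,0,0,0,-0.7],[0,0,0,0,-0.7]]
  ]
}}

```text
time_s: 31.1
position: [0.5331, -0.3246, 0.1503]
tcp_rot: [[-0.761, 0.649, -0.0], [0.649, 0.761, 0.0], [0.0, -0.0, -1.0]]
force: [-0.0, -0.2, 0.2]
opening: 0.827
```

```bash
python3 m.py 26
python3 - <<'E'
from h import *
b=[]
for n,r in(("scene",(100,200,140,260)),("side",(230,330,210,330)),("wrist",(70,270,150,390))):
    a=cv2.imread(f"pics/{n}26.png")[r[0]:r[1],r[2]:r[3]]; b.append(cv2.resize(a,(266,280) if n!="x" else None,interpolation=cv2.INTER_CUBIC))
cv2.imwrite("pics/z26.png",cv2.resize(np.hstack(b),None,fx=1,fy=1.6))
E
```

```text
31.25 0.842 [ 0.5331 -0.3246  0.1504] Ftool [ 0.39  0.03 -0.18] Mtool [-0.1    0.003  0.036]
```

View pics/z26.png

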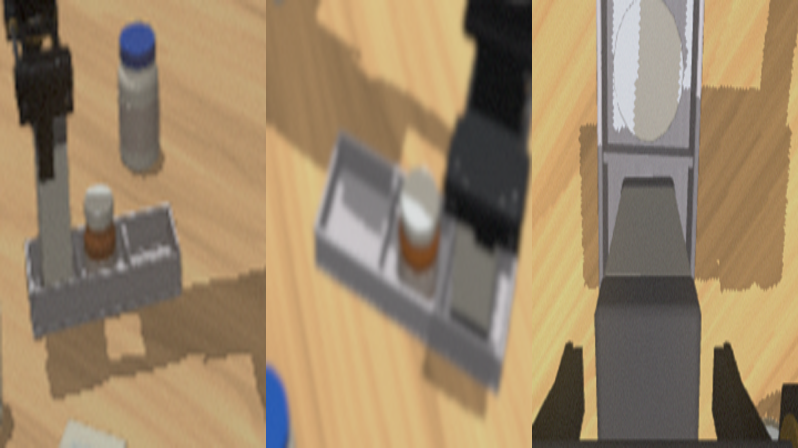

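{"api": "send_rows", "payload": {
  "plan": [
    [[0,0,0.7,0,-0.7],[0,0,1,0,-0.7],[0,0,1,0,-0.7],[0,0,1,0,-0.7],[-0.135,0.968,0.3,0.2,-0.7],[-0.135,0.968,0,0.2,-0.7],[-0.135,0.968,0,0.2,-0.7],[-0.135,0.968,0,0.2,-0.7],[-0.135,0.968,0,0.2,-0.7],[-0.135,0.968,0,0.2,-0.7],[-0.135,0.968,0,0.2,-0.7],[-0.135,0.968,0,0.2,-0.7],[-0.135,0.968,0,0.2,-0.7],[-0.135,0.968,0,0.2,-0.7],[-0.135,0.968,0,0.2,-0.7],[-0.135,0.968,0,0.2,-0.7],[-0.135,0.968,0,0.2,-0.7],[-0.135,0.968,0,0.2,-0.7],[-0.135,0.968,0,0.2,-0.7],[-0.135,0.968,0,0.2,-0.7]]
  ]
}}

```text
time_s: 33.25
position: [0.468, 0.1412, 0.2707]
tcp_rot: [[-0.927, 0.376, 0.0], [0.376, 0.927, 0.0], [-0.0, 0.0, -1.0]]
force: [-0.4, -0.9, 0.8]
opening: 0.852
```

{"api": "send_rows", "payload": {
  "plan": [
    [[-0.135,0.968,-0.75,0.06,-0.7],[-0.135,0.968,-0.75,0,-0.7],[-0.135,0.968,-0.75,0,-0.7],[-0.135,0.968,-0.75,0,-0.7],[-0.135,0.968,-0.75,0,-0.7],[-0.135,0.968,-0.75,0,-0.7],[-0.135,0.968,-0.75,0,-0.7],[-0.135,0.968,-0.75,0,-0.7],[0,0,0,0,-0.7],[0,0,0,0,-0.7]]
  ]
}}

```text
time_s: 34.25
position: [0.4354, 0.3726, 0.0899]
tcp_rot: [[-0.929, 0.369, -0.001], [0.369, 0.929, -0.001], [0.001, -0.001, -1.0]]
force: [-0.1, -0.4, 1.7]
opening: 0.851
```

```bash
python3 m.py 30
```

```text
34.4 0.849 [0.4366 0.3717 0.0914] Ftool [-0.36  0.15 -0.28] Mtool [-0.127 -0.033 -0.008]
```

View pics/wrist30.png

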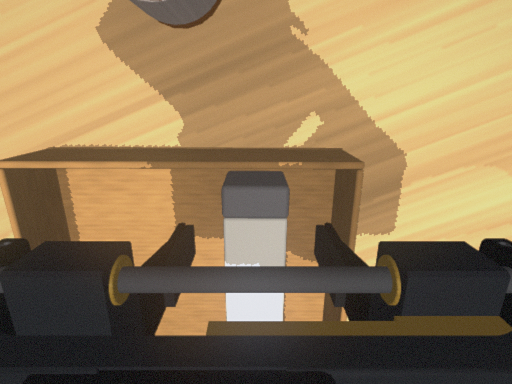

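View pics/side30.png

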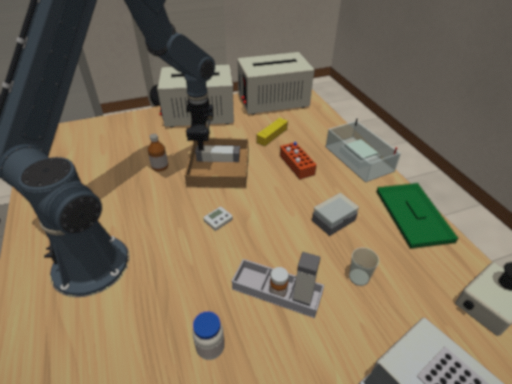

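{"api": "send_rows", "payload": {
  "plan": [
    [[0,0,-0.7,0,-0.7],[0,0,-0.7,0,-0.7],[0,0,-0.7,0,-0.7],[0,0,0,0,-0.7],[0,0,0,0,1],[0,0,0,0,1],[0,0,0,0,1],[0,0,0,0,1],[0,0,0,0,1],[0,0,0.3,0,1],[0,0,0.3,0,1],[0,0,0,0,1],[0,0,0,0,1]]
  ]
}}

```text
time_s: 35.7
position: [0.436, 0.3725, 0.0458]
tcp_rot: [[-0.929, 0.371, 0.0], [0.371, 0.929, 0.0], [-0.0, 0.0, -1.0]]
force: [0.4, 0.3, -3.3]
opening: 0.525
```

```bash
python3 m.py 31
python3 - <<'E'
from h import *
for i in range(2):
    imaging.capture("wrist"); s=bot.read_state(); R=np.array(s["tcp_rot"]).T; print(np.round(R@s["force"],2),np.round(R@s["moment"],3))
E
```

```text
35.85 0.527 [0.4356 0.3722 0.0452] Ftool [-0.29  0.75  3.67] Mtool [-0.055  0.032 -0.021]
[-0.52  0.25  2.67] [-0.091  0.046 -0.028]
[0.34 0.34 4.05] [-0.106  0.076 -0.038]
```

View pics/m31.png

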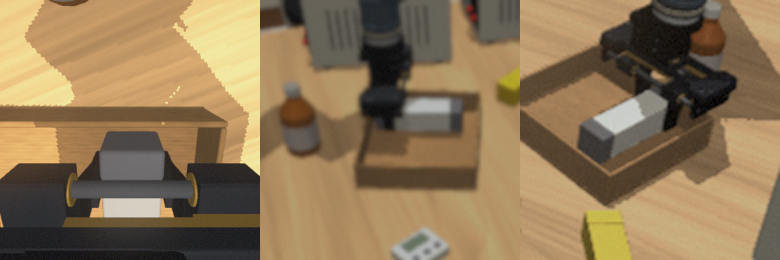

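{"api": "send_rows", "payload": {
  "plan": [
    [[0,0,-0.3,0,1],[0,0,-0.3,0,1],[0,0,0,0,1],[0,0,0,0,-0.7],[0,0,0,0,-0.7],[0,0,0,0,-0.7],[0.852,-0.34,0,0,-0.7],[0.852,-0.34,0,0,-0.7],[0.852,-0.34,0,0,-0.7],[0.852,-0.34,0,0,-0.7],[0,0,0,0,-0.7],[0,0,0,0,1],[0,0,0,0,1],[0,0,0,0,1],[0,0,0,0,1],[0,0,0.4,0,1],[0,0,0.4,0,1],[0,0,0,0,1],[0,0,0,0,1]]
  ]
}}

```text
time_s: 37.85
position: [0.5386, 0.3317, 0.0522]
tcp_rot: [[-0.929, 0.371, 0.002], [0.371, 0.929, 0.0], [-0.001, 0.001, -1.0]]
force: [-0.3, -0.1, -3.9]
opening: 0.528
```

```bash
python3 m.py 32
```

```text
38.0 0.528 [0.5379 0.3314 0.0512] Ftool [-0.38 -0.4   3.64] Mtool [-0.081 -0.32   0.004]
```

View pics/m32.png

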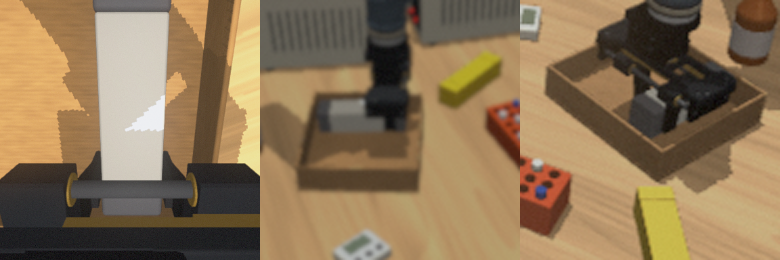

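{"api": "send_rows", "payload": {
  "plan": [
    [[0,0,0,0,-0.05],[0,0,0,0,-0.05],[0,0,0,0,-0.053],[0,0,0,0,-0.053],[0,0,0,0,1],[0,0,0,0,1],[0,0,0.4,0,1],[0,0,0.4,0,1],[0,0,0,0,1],[0,0,0,0,-0.05],[0,0,0,0,-0.053],[0,0,0,0,-0.053],[0,0,0,0,-0.053]]
  ]
}}

```text
time_s: 39.3
position: [0.5379, 0.3315, 0.075]
tcp_rot: [[-0.929, 0.371, -0.001], [0.371, 0.929, -0.0], [0.001, -0.001, -1.0]]
force: [-0.1, -0.3, -3.3]
opening: 0.528
```

```bash
python3 m.py 33
```

```text
39.45 0.528 [0.538  0.3315 0.0751] Ftool [-0.16 -0.03  3.84] Mtool [-0.104 -0.3   -0.019]
```

View pics/m33.png

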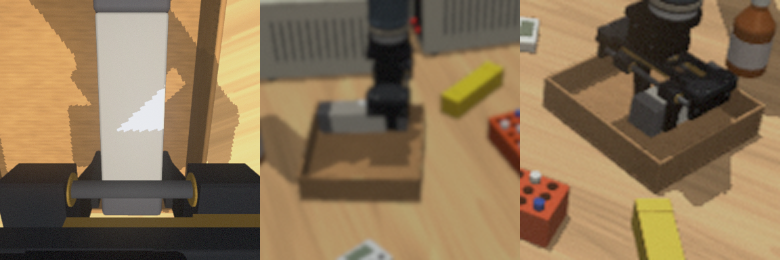

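{"api": "send_rows", "payload": {
  "plan": [
    [[0,0,0,0,-0.055],[0,0,0,0,-0.055],[0,0,0,0,-0.055]]
  ]
}}

```text
time_s: 39.75
position: [0.538, 0.3316, 0.0756]
tcp_rot: [[-0.929, 0.371, -0.0], [0.371, 0.929, 0.0], [0.0, -0.0, -1.0]]
force: [-1.5, 0.5, -0.7]
opening: 0.529
```

```bash
python3 m.py 34
```

```text
39.9 0.527 [0.538  0.3316 0.0756] Ftool [-0.25 -0.16  0.65] Mtool [-0.092  0.137  0.032]
```

View pics/m34.png

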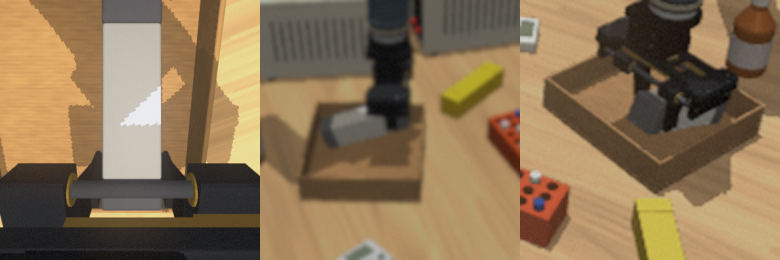

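{"api": "send_rows", "payload": {
  "plan": [
    [[0,0,0,0,1],[0,0,0.4,0,1],[0,0,0.4,0,1],[0,0,0,0,1],[0,0,0,0,-0.055],[0,0,0,0,-0.055],[0,0,0,0,-0.055],[0,0,0,0,1],[0,0,0.4,0,1],[0,0,0.4,0,1],[0,0,0,0,1],[0,0,0,0,-0.055],[0,0,0,0,-0.055],[0,0,0,0,-0.055],[0,0,0,0,1],[0,0,0,0,1]]
  ]
}}

```text
time_s: 41.5
position: [0.538, 0.3315, 0.1231]
tcp_rot: [[-0.929, 0.371, -0.001], [0.371, 0.929, -0.0], [0.0, -0.0, -1.0]]
force: [0.2, -0.5, -2.9]
opening: 0.526
```

```bash
python3 m.py 35
```

```text
41.65 0.527 [0.5382 0.3315 0.1233] Ftool [ 0.35 -0.44  3.3 ] Mtool [-0.05  -0.277  0.028]
```

View pics/m35.png

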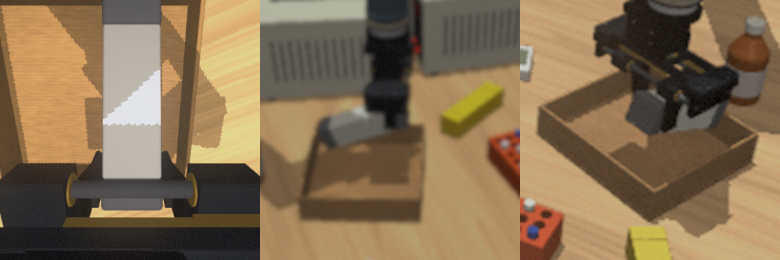

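{"api": "send_rows", "payload": {
  "plan": [
    [[0,0,-0.2,0,-0.055],[0,0,0,0,-0.056],[0,0,0,0,-0.056],[0,0,0,0,-0.056]]
  ]
}}

```text
time_s: 42.05
position: [0.5382, 0.3316, 0.1174]
tcp_rot: [[-0.929, 0.371, -0.0], [0.371, 0.929, -0.0], [0.0, -0.0, -1.0]]
force: [0.8, -0.8, -3.6]
opening: 0.528
```

```bash
python3 m.py 36
```

```text
42.2 0.525 [0.5383 0.3316 0.1175] Ftool [-0.64 -0.62  3.79] Mtool [-0.116 -0.27   0.021]
```

View pics/m36.png

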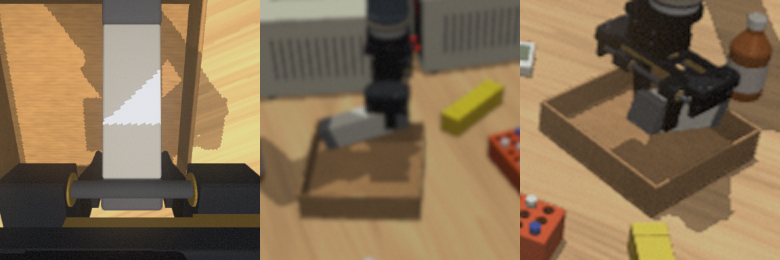

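{"api": "send_rows", "payload": {
  "plan": [
    [[0,0,0,0,-0.058],[0,0,0,0,-0.058],[0,0,0,0,-0.058]]
  ]
}}

```text
time_s: 42.5
position: [0.5386, 0.3317, 0.118]
tcp_rot: [[-0.929, 0.371, 0.001], [0.371, 0.929, 0.001], [-0.001, 0.001, -1.0]]
force: [0.6, 0.7, -0.2]
opening: 0.527
```

```bash
python3 m.py 37
```

```text
42.65 0.526 [0.5384 0.3317 0.1178] Ftool [-0.56  0.76 -0.33] Mtool [-0.107  0.02   0.034]
```

View pics/m37.png

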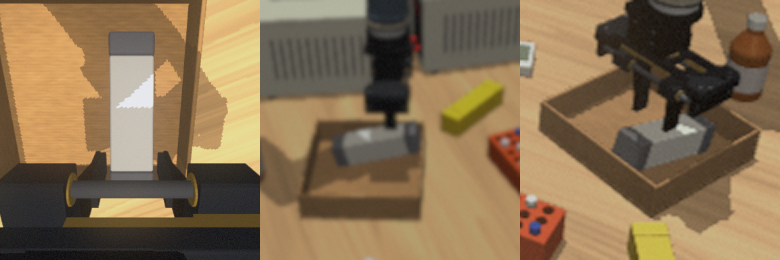

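{"api": "send_rows", "payload": {
  "plan": [
    [[0,0,0,0,-0.5],[0,0,0,0,-0.7]]
  ]
}}

```text
time_s: 42.85
position: [0.5382, 0.3316, 0.1175]
tcp_rot: [[-0.929, 0.371, 0.0], [0.371, 0.929, 0.0], [-0.0, 0.0, -1.0]]
force: [-0.1, 0.9, -0.7]
opening: 0.638
```

```bash
python3 m.py 38
```

```text
43.0 0.762 [0.5382 0.3316 0.1174] Ftool [ 0.04 -0.67  0.71] Mtool [-0.115  0.04  -0.027]
```

View pics/wrist38.png

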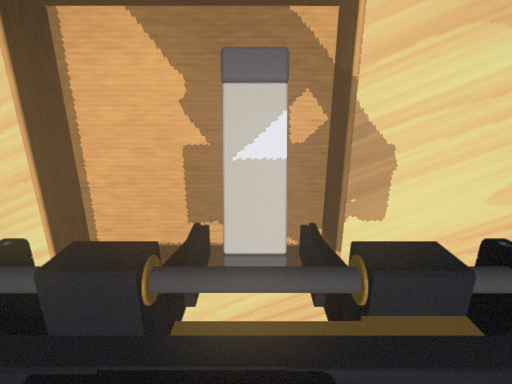

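View pics/m38.png

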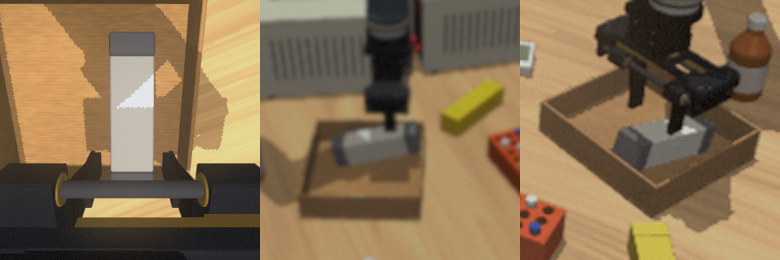

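{"api": "send_rows", "payload": {
  "plan": [
    [[0.712,-0.285,0,0,-0.7],[0,0,0,0,-0.7],[0,0,-0.94,0,-0.7],[0,0,-0.94,0,-0.7],[0,0,0,0,-0.7],[0,0,0,0,1],[0,0,0,0,1],[0,0,0,0,1],[0,0,0,0,1],[0,0,0.1,0,1],[0,0,0,0,1]]
  ]
}}

```text
time_s: 44.1
position: [0.5596, 0.323, 0.0644]
tcp_rot: [[-0.929, 0.371, 0.001], [0.371, 0.929, -0.0], [-0.001, 0.0, -1.0]]
force: [0.1, 0.5, -3.3]
opening: 0.529
```

```bash
python3 m.py 39
```

```text
44.25 0.527 [0.5594 0.3229 0.0638] Ftool [ 1.02 -0.22  3.68] Mtool [-0.066 -0.324 -0.027]
```

View pics/wrist39.png

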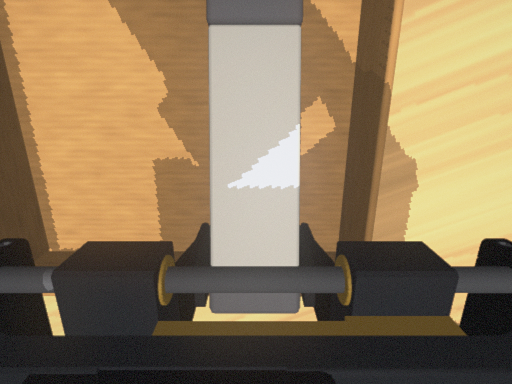

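View pics/m39.png

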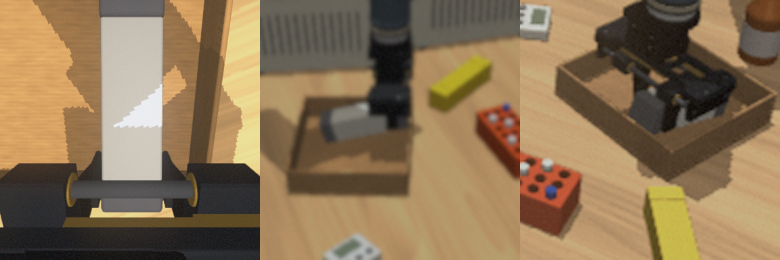

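{"api": "send_rows", "payload": {
  "plan": [
    [[-0.31,0.124,0,0,1],[-0.31,0.124,0,0,1],[-0.31,0.124,0,0,1],[-0.155,0.062,0,0,1],[0,0,0,0,1]]
  ]
}}

```text
time_s: 44.75
position: [0.5281, 0.336, 0.0648]
tcp_rot: [[-0.93, 0.368, 0.004], [0.368, 0.93, -0.001], [-0.004, 0.001, -1.0]]
force: [2.9, -2.9, -3.7]
opening: 0.526
```

{"api": "send_rows", "payload": {
  "plan": [
    [[-0.093,0.037,0,0,1],[0,0,0,0,1]]
  ]
}}

```text
time_s: 44.95
position: [0.5281, 0.3364, 0.0653]
tcp_rot: [[-0.93, 0.367, 0.009], [0.367, 0.93, -0.001], [-0.009, 0.002, -1.0]]
force: [7.0, -6.6, -2.7]
opening: 0.523
```

{"api": "send_rows", "payload": {
  "plan": [
    [[0,0,0,0,-0.03],[-0.05,0.02,0.3,0,-0.03],[-0.07,0.028,0.3,0,-0.03],[-0.07,0.028,0.3,0,-0.03],[0,0,0,0,-0.03]]
  ]
}}

```text
time_s: 45.45
position: [0.521, 0.3393, 0.0929]
tcp_rot: [[-0.929, 0.369, 0.007], [0.369, 0.929, 0.0], [-0.006, 0.002, -1.0]]
force: [6.4, -4.8, 0.4]
opening: 0.527
```

```bash
python3 m.py 40
```

```text
45.6 0.527 [0.5211 0.3393 0.0924] Ftool [-6.61 -1.22 -0.59] Mtool [ 0.171 -1.068 -0.119]
```

View pics/m40.png

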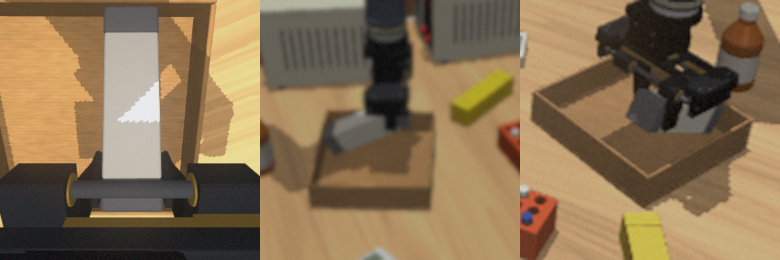

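{"api": "send_rows", "payload": {
  "plan": [
    [[-0.15,0.06,0.355,0,-0.03],[-0.17,0.068,0.355,0,-0.03],[-0.19,0.076,0.355,0,-0.03],[0,0,0,0,-0.03]]
  ]
}}

```text
time_s: 46.0
position: [0.5041, 0.3459, 0.1245]
tcp_rot: [[-0.929, 0.37, 0.004], [0.37, 0.929, 0.0], [-0.004, 0.002, -1.0]]
force: [4.4, -3.0, -0.3]
opening: 0.526
```

```bash
python3 m.py 41
```

```text
46.15 0.529 [0.5042 0.3458 0.1233] Ftool [-4.78  0.74  0.54] Mtool [-0.129 -1.04  -0.002]
```

View pics/m41.png

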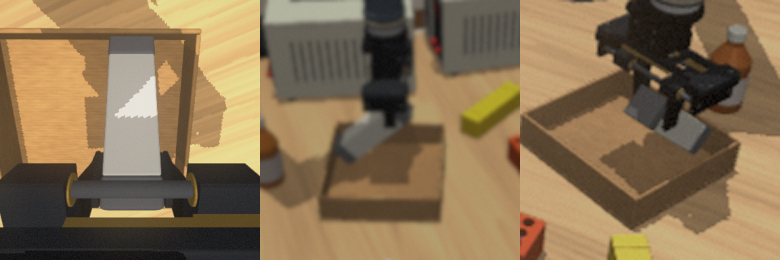

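{"api": "send_rows", "payload": {
  "plan": [
    [[-0.24,0.096,0.29,0,-0.03],[-0.255,0.102,0.28,0,-0.03],[-0.27,0.108,0.26,0,-0.03],[-0.3,0.12,0.19,0,-0.03],[-0.31,0.124,0.15,0,-0.03],[0,0,0,0,-0.03]]
  ]
}}

```text
time_s: 46.75
position: [0.4633, 0.3624, 0.1592]
tcp_rot: [[-0.929, 0.37, 0.005], [0.37, 0.929, 0.001], [-0.004, 0.002, -1.0]]
force: [4.9, -1.6, 0.2]
opening: 0.526
```

```bash
python3 m.py 42
```

```text
46.9 0.526 [0.4634 0.3623 0.1584] Ftool [-5.66  0.36 -0.07] Mtool [-0.116 -1.328  0.041]
```

View pics/m42.png

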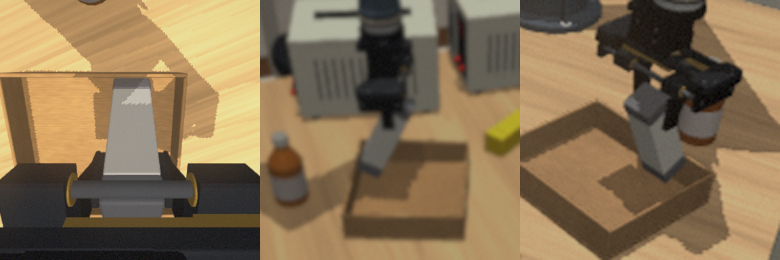

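View pics/wrist42.png

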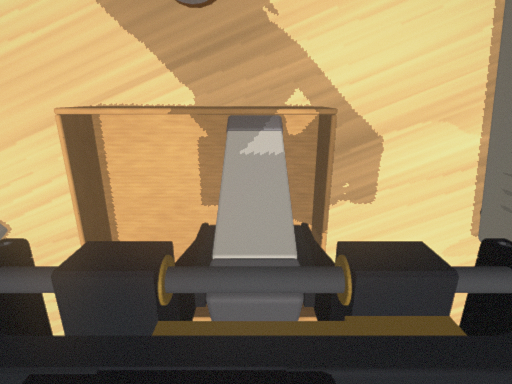

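{"api": "send_rows", "payload": {
  "plan": [
    [[-0.31,0.124,0.05,0,-0.03],[-0.31,0.124,0.03,0,-0.03],[-0.31,0.124,0,0,-0.03],[-0.31,0.124,0,0,-0.03],[0,0,0,0,1]]
  ]
}}

```text
time_s: 47.4
position: [0.4251, 0.3778, 0.1606]
tcp_rot: [[-0.929, 0.37, 0.002], [0.37, 0.929, 0.001], [-0.001, 0.002, -1.0]]
force: [4.8, -0.1, -1.5]
opening: 0.522
```

```bash
python3 m.py 43
```

```text
47.55 0.527 [0.4251 0.3773 0.1602] Ftool [-3.4   2.37  1.23] Mtool [-0.548 -0.91   0.019]
```

View pics/m43.png

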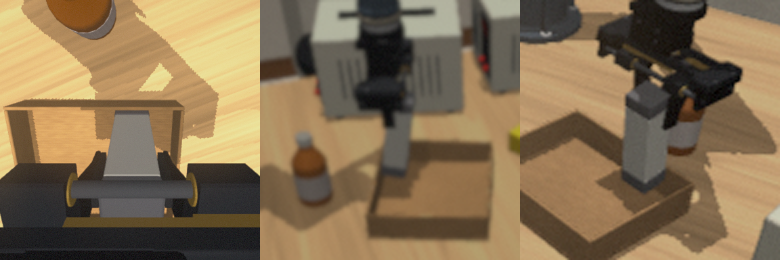

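View pics/wrist43.png

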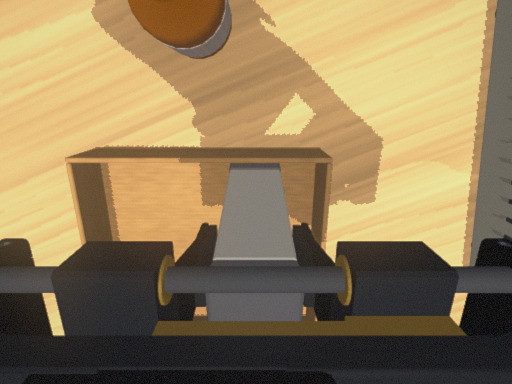

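```bash
cat > fit2.py <<'E'
import numpy as np,sys
exec(open("tilt.py").read().split("# stub")[0])
from scipy.optimize import least_squares
vt,vb=map(float,sys.argv[1:3]); cap_=.025
def pr(th,off,s):
    t=np.radians(th); a=np.array([np.sin(t),0,np.cos(t)]); n=np.array([np.cos(t),0,-np.sin(t)])  # heavy end toward +x for th>0
    g=np.array([0,0,-.002])+n*off
    return g-a*(s-cap_)+n*.023, g+a*(.165-s)+n*.023
for s in (.010,.018,.025,.032):
    r=least_squares(lambda x:[proj(C,K,pr(x[0],x[1]/1000,s)[0])[1]-vt,proj(C,K,pr(x[0],x[1]/1000,s)[1])[1]-vb],[0,0])
    p=pr(r.x[0],r.x[1]/1000,s); print(s,r.x.round(2),[ (2*(proj(C,K,q+np.array([0,.023,0]))[0]-254.4)).round(1) for q in p])
E
python3 fit2.py 258 163
python3 - <<'E'
import cv2,numpy as np
a=cv2.imread("pics/wrist43.png")[140:340,190:320];a=cv2.resize(cv2.convertScaleAbs(a,alpha=1.5),(390,600))
b=cv2.imread("pics/side43.png")
b=cv2.imread("pics/scene43.png")[120:240,300:380];b=cv2.resize(b,(400,600),interpolation=cv2.INTER_CUBIC)
cv2.imwrite("pics/z43.png",np.hstack([a,b]))
E
```

```text
0.01 [ 12.98 -40.26] [np.float64(73.1), np.float64(43.8)]
0.018 [ 11.36 -32.17] [np.float64(77.8), np.float64(45.2)]
0.025 [ 10.02 -25.79] [np.float64(82.3), np.float64(46.4)]
0.032 [  8.75 -19.98] [np.float64(87.1), np.float64(47.7)]
```

View pics/z43.png

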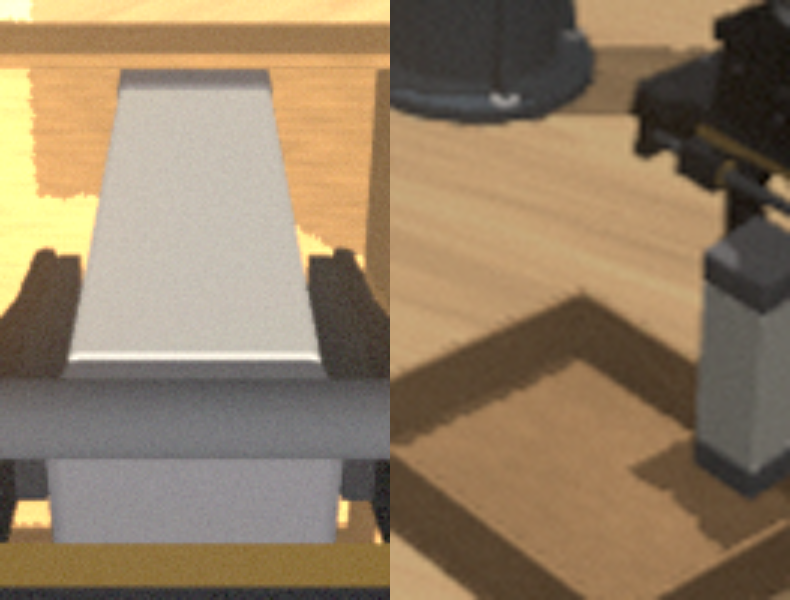

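{"api": "send_rows", "payload": {
  "plan": [
    [[0.155,-0.062,0,0,1],[0,0,-0.25,0,1],[0,0,-0.25,0,1],[0,0,0,0,1]]
  ]
}}

```text
time_s: 47.95
position: [0.4272, 0.374, 0.1432]
tcp_rot: [[-0.929, 0.371, -0.006], [0.371, 0.929, -0.003], [0.005, -0.005, -1.0]]
force: [-0.6, -0.3, -2.6]
opening: 0.524
```

{"api": "send_rows", "payload": {
  "plan": [
    [[0,0,-0.1,0,1],[0,0,0,0,1]]
  ]
}}

```text
time_s: 48.15
position: [0.4289, 0.3749, 0.1419]
tcp_rot: [[-0.929, 0.371, -0.001], [0.371, 0.929, -0.001], [0.001, -0.001, -1.0]]
force: [0.5, 1.2, -3.0]
opening: 0.526
```

{"api": "send_rows", "payload": {
  "plan": [
    [[0,0,-0.12,0,1],[0,0,0,0,1]]
  ]
}}

```text
time_s: 48.35
position: [0.4296, 0.3753, 0.1402]
tcp_rot: [[-0.929, 0.371, 0.001], [0.371, 0.929, 0.0], [-0.001, 0.001, -1.0]]
force: [-1.8, 0.2, 3.2]
opening: 0.526
```

{"api": "send_rows", "payload": {
  "plan": [
    [[0,0,-0.1,0,1],[0,0,0,0,1]]
  ]
}}

```text
time_s: 48.55
position: [0.4297, 0.3755, 0.1399]
tcp_rot: [[-0.929, 0.37, 0.002], [0.37, 0.929, 0.001], [-0.001, 0.001, -1.0]]
force: [-4.9, -1.9, 20.1]
opening: 0.529
```

```bash
python3 m.py 44
python3 - <<'E'
import cv2,numpy as np
a=cv2.imread("pics/wrist44.png")[100:340,190:320];a=cv2.resize(cv2.convertScaleAbs(a,alpha=1.5),(390,600))
b=cv2.imread("pics/scene44.png")[110:230,320:420];b=cv2.resize(b,(400,600),interpolation=cv2.INTER_CUBIC)
cv2.imwrite("pics/z44.png",np.hstack([a,b]))
E
```

```text
48.7 0.523 [0.4297 0.3754 0.14  ] Ftool [  2.8   -3.8  -20.16] Mtool [1.092 0.665 0.061]
```

View pics/z44.png

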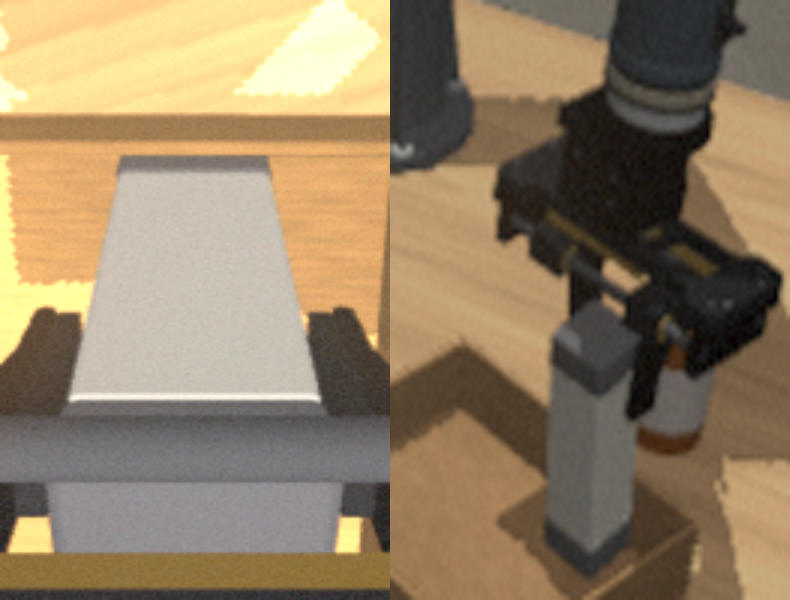

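Run:
```python
import cv2,numpy as np
b=cv2.imread("pics/side44.png")[90:210,130:270];b=cv2.resize(b,(700,600),interpolation=cv2.INTER_CUBIC)
cv2.imwrite("pics/z44b.png",b)
```

```text
(no output)
```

View pics/z44b.png

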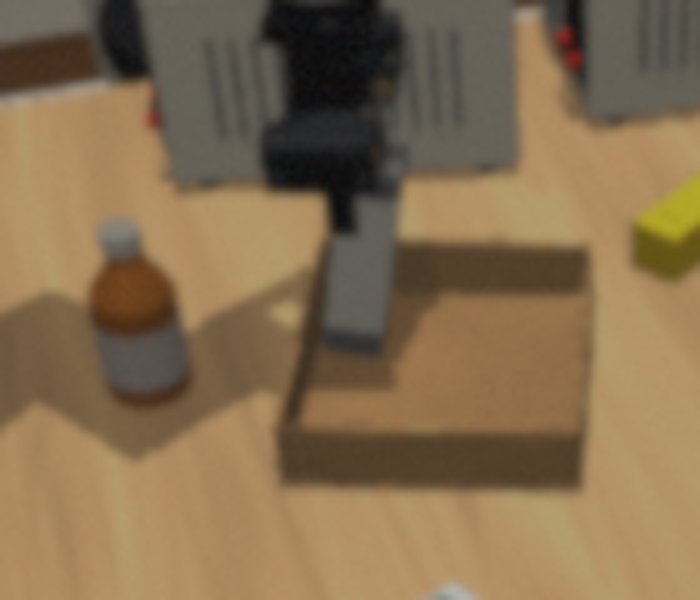

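{"api": "send_rows", "payload": {
  "plan": [
    [[0,0,0.08,0,1],[0,0,0,0,-0.045],[-0.248,0.099,-0.06,0,-0.05],[-0.248,0.099,-0.06,0,-0.05],[-0.248,0.099,-0.06,0,-0.05],[0,0,0,0,-0.05]]
  ]
}}

```text
time_s: 49.3
position: [0.4081, 0.3842, 0.1346]
tcp_rot: [[-0.929, 0.369, 0.004], [0.369, 0.929, 0.0], [-0.004, 0.002, -1.0]]
force: [-1.7, -1.9, 9.7]
opening: 0.525
```

```bash
python3 m.py 45
python3 - <<'E'
import cv2,numpy as np
a=cv2.imread("pics/wrist45.png")[100:340,190:320];a=cv2.resize(cv2.convertScaleAbs(a,alpha=1.5),(390,600))
b=cv2.imread("pics/side45.png")[90:210,150:230];b=cv2.resize(b,(400,600),interpolation=cv2.INTER_CUBIC)
cv2.imwrite("pics/z45.png",np.hstack([a,b]))
E
```

```text
49.45 0.525 [0.4081 0.3843 0.1345] Ftool [ 2.4  -0.59 -8.9 ] Mtool [ 0.419 -0.061 -0.033]
```

View pics/z45.png

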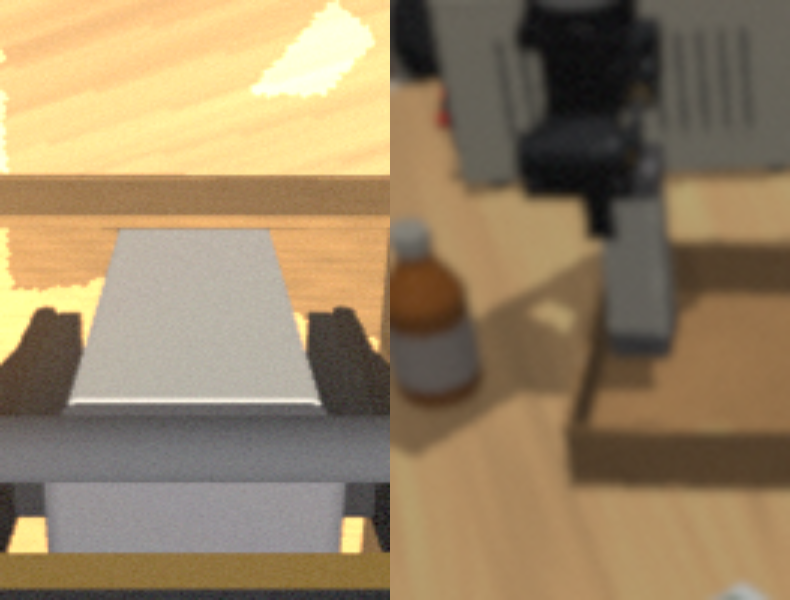

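{"api": "send_rows", "payload": {
  "plan": [
    [[0,0,0.07,0,-0.05],[0,0,0,0,-0.055],[0,0,0,0,-0.065],[0,0,0,0,-0.1],[0,0,0,0,-0.4],[0,0,0,0,-0.7],[0,0,0,0,-0.7],[0.34,-0.136,0,0,-0.7],[0.34,-0.136,0,0,-0.7],[0,0,0,0,-0.7]]
  ]
}}

```text
time_s: 50.45
position: [0.43, 0.3755, 0.1352]
tcp_rot: [[-0.928, 0.372, 0.002], [0.372, 0.928, 0.001], [-0.002, 0.002, -1.0]]
force: [0.3, -0.0, 0.6]
opening: 0.845
```

```bash
python3 m.py 46
python3 - <<'E'
import cv2,numpy as np
a=cv2.imread("pics/wrist46.png")[100:340,170:340];a=cv2.resize(cv2.convertScaleAbs(a,alpha=1.5),(390,600))
b=cv2.imread("pics/side46.png")[90:210,150:230];b=cv2.resize(b,(400,600),interpolation=cv2.INTER_CUBIC)
cv2.imwrite("pics/z46.png",np.hstack([a,b]))
E
```

```text
50.6 0.849 [0.4276 0.3755 0.1349] Ftool [ 0.44 -0.88 -0.5 ] Mtool [-0.112 -0.028 -0.01 ]
```

View pics/z46.png

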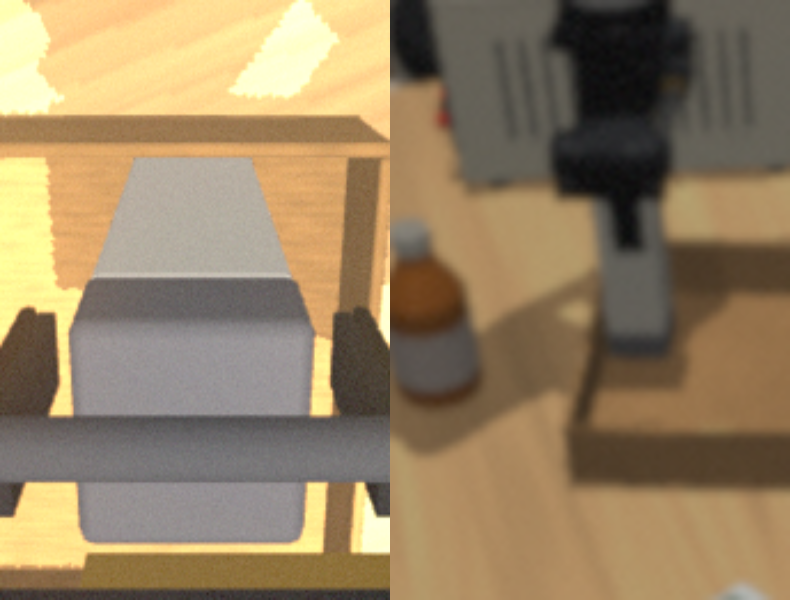

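{"api": "send_rows", "payload": {
  "plan": [
    [[0,0,0,0,1],[0,0,0,0,1],[0,0,0,0,1],[0,0,0,0,1],[0,0,0.3,0,1],[0,0,0.8,0,1],[0,0,1,0,1],[0,0,1,0,1],[0,0,0.8,0,1],[-0.05,-0.4,0.1,-0.3,1],[-0.05,-0.8,0,-0.3,1],[-0.05,-0.8,0,-0.3,1],[-0.05,-0.8,0,-0.3,1],[-0.05,-0.8,0,-0.3,1],[-0.05,-0.8,0,-0.3,1],[-0.05,-0.8,0,-0.3,1],[-0.05,-0.8,0,-0.3,1],[-0.05,-0.8,0,-0.3,1],[-0.05,-0.8,0,-0.3,1],[-0.05,-0.8,0,-0.3,1]]
  ]
}}

```text
time_s: 52.6
position: [0.4089, 0.1223, 0.2538]
tcp_rot: [[-0.757, 0.654, -0.003], [0.654, 0.757, -0.001], [0.002, -0.003, -1.0]]
force: [0.3, -0.4, -3.3]
opening: 0.529
```

{"api": "send_rows", "payload": {
  "plan": [
    [[0,-0.8,0,-0.07,1],[0,-0.8,0,0,1],[0,-0.8,0,0,1],[0,-0.8,0,0,1],[0,-0.8,0,0,1],[0,-0.8,0,0,1],[0,-0.8,0,0,1],[0,-0.8,0,0,1],[0,-0.8,0,0,1],[0,-0.8,0,0,1],[0,-0.8,0,0,1],[0,-0.8,0,0,1],[0,-0.8,0,0,1],[0,-0.6,0,0,1],[0,-0.38,0,0,1],[0,0,0,0,1],[0,0,0,0,1]]
  ]
}}

```text
time_s: 54.3
position: [0.41, -0.2166, 0.2543]
tcp_rot: [[-0.753, 0.658, -0.002], [0.658, 0.753, 0.002], [0.003, 0.0, -1.0]]
force: [-0.6, -0.1, -3.3]
opening: 0.527
```

```bash
python3 m.py 47
python3 - <<'E'
from h import *
b=[]
for n,r in(("scene",(100,200,140,260)),("side",(200,320,190,330)),("wrist",(70,350,150,390))):
    a=cv2.imread(f"pics/{n}47.png")[r[0]:r[1],r[2]:r[3]]; b.append(cv2.resize(a,(266,280) if n!="x" else None,interpolation=cv2.INTER_CUBIC))
cv2.imwrite("pics/z47.png",cv2.resize(np.hstack(b),None,fx=1,fy=1.6))
E
```

```text
54.45 0.528 [ 0.4106 -0.2164  0.2548] Ftool [-0.34 -0.29  3.05] Mtool [-0.067 -0.025 -0.004]
```

View pics/z47.png

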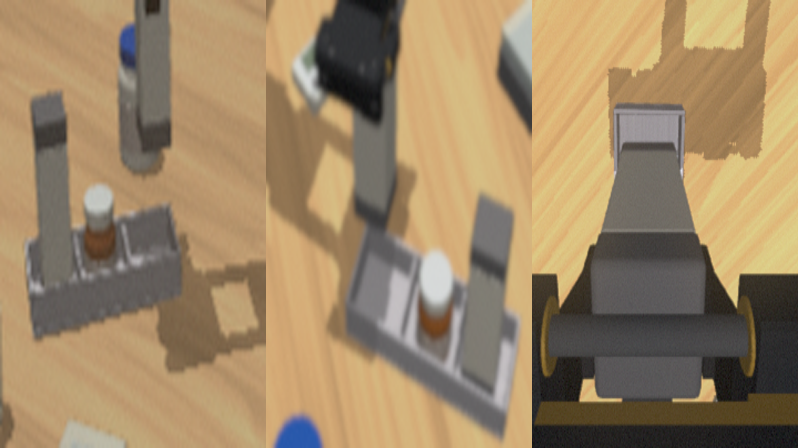

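View pics/wrist47.png

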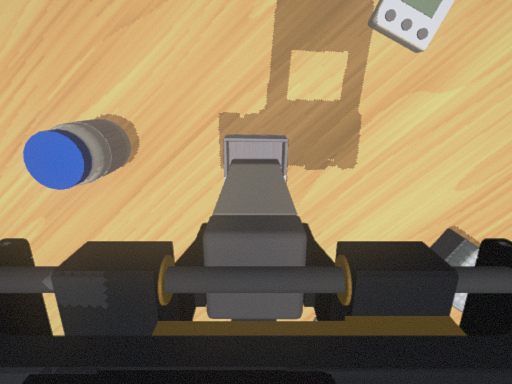

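Run:
```python
from h import *
d=np.load("pics/wrist47.npz");T,K=d["T"],d["K"]
p=ray(T,K,(255.5,136.5),.04); e=np.array([.753,-.658,0]); print(p, p+e*.040)
s=bot.read_state(); print(s["position"])
q=T@np.eye(4)
```

```text
[ 0.3823461  -0.19026625  0.04      ] [ 0.4124661  -0.21658625  0.04      ]
[ 0.41058782 -0.21637343  0.25478116]
```

{"api": "send_rows", "payload": {
  "plan": [
    [[0.05,0,-0.4,0,1],[0,0,-0.7,0,1],[0,0,-0.7,0,1],[0,0,-0.5,0,1],[0,0,0,0,1]]
  ]
}}

```text
time_s: 54.95
position: [0.4113, -0.2158, 0.1844]
tcp_rot: [[-0.754, 0.656, -0.004], [0.656, 0.754, 0.003], [0.005, 0.0, -1.0]]
force: [-0.1, 0.8, -3.0]
opening: 0.527
```

```bash
python3 m.py 48
python3 - <<'E'
from h import *
b=[]
for n,r in(("scene",(100,200,140,260)),("side",(200,320,190,330)),("wrist",(70,350,150,390))):
    a=cv2.imread(f"pics/{n}48.png")[r[0]:r[1],r[2]:r[3]]; b.append(cv2.resize(a,(266,280) if n!="x" else None,interpolation=cv2.INTER_CUBIC))
cv2.imwrite("pics/z48.png",cv2.resize(np.hstack(b),None,fx=1,fy=1.6))
E
```

```text
55.1 0.527 [ 0.413  -0.2176  0.1867] Ftool [-0.45  0.53  3.65] Mtool [-0.068 -0.019  0.009]
```

View pics/z48.png

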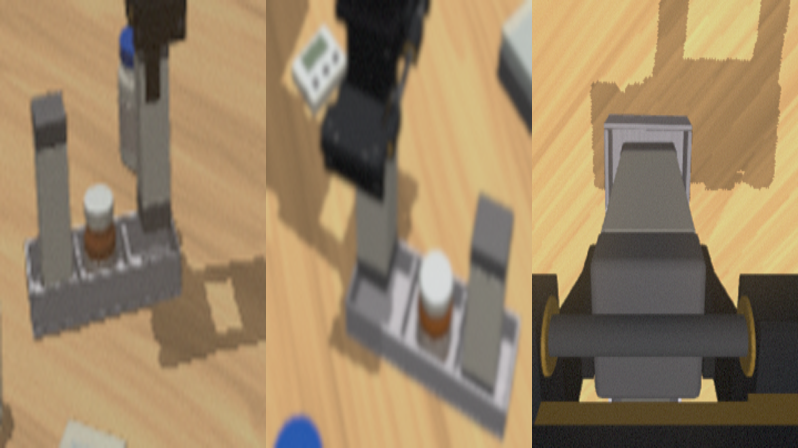

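Aligned over the bay. Continuing down.

{"api": "send_rows", "payload": {
  "plan": [
    [[0,0,-0.4,0,1],[0,0,-0.5,0,1],[0,0,-0.5,0,1],[0,0,-0.15,0,1],[0,0,0,0,1],[0,0,0,0,1]]
  ]
}}

```text
time_s: 55.7
position: [0.4131, -0.218, 0.1403]
tcp_rot: [[-0.754, 0.657, 0.001], [0.657, 0.754, -0.001], [-0.002, 0.0, -1.0]]
force: [0.3, 0.5, -2.7]
opening: 0.526
```

{"api": "send_rows", "payload": {
  "plan": [
    [[0,0,-0.06,0,1],[0,0,0,0,1]]
  ]
}}

```text
time_s: 55.9
position: [0.4128, -0.2178, 0.1382]
tcp_rot: [[-0.754, 0.657, 0.001], [0.657, 0.754, -0.001], [-0.001, -0.0, -1.0]]
force: [-1.0, -0.2, -2.4]
opening: 0.531
```

{"api": "send_rows", "payload": {
  "plan": [
    [[0,0,-0.04,0,1],[0,0,0,0,1]]
  ]
}}

```text
time_s: 56.1
position: [0.4127, -0.2178, 0.1367]
tcp_rot: [[-0.754, 0.657, 0.001], [0.657, 0.754, -0.0], [-0.001, 0.0, -1.0]]
force: [-0.2, -0.4, -2.1]
opening: 0.527
```

{"api": "send_rows", "payload": {
  "plan": [
    [[0,0,-0.05,0,1],[0,0,0,0,1]]
  ]
}}

```text
time_s: 56.3
position: [0.413, -0.2178, 0.1365]
tcp_rot: [[-0.754, 0.657, 0.001], [0.657, 0.754, -0.001], [-0.002, 0.0, -1.0]]
force: [-0.6, 1.5, 11.3]
opening: 0.525
```

{"api": "send_rows", "payload": {
  "plan": [
    [[0,0,-0.04,0,1],[0,0,0,0,1]]
  ]
}}

```text
time_s: 56.5
position: [0.4132, -0.2179, 0.1364]
tcp_rot: [[-0.754, 0.657, 0.002], [0.657, 0.754, -0.001], [-0.002, 0.0, -1.0]]
force: [-1.3, 2.4, 21.1]
opening: 0.526
```

{"api": "send_rows", "payload": {
  "plan": [
    [[0,0,-0.03,0,1],[0,0,0,0,1]]
  ]
}}

```text
time_s: 56.7
position: [0.4133, -0.218, 0.1364]
tcp_rot: [[-0.754, 0.657, 0.003], [0.657, 0.754, -0.002], [-0.003, 0.0, -1.0]]
force: [-2.9, 4.6, 28.2]
opening: 0.524
```

{"api": "send_rows", "payload": {
  "plan": [
    [[0,0,0.06,0,1],[0,0,0.05,0,1],[0,0,0,0,1],[0,0,0,0,-0.03],[0,0,0,0,-0.06],[0,0,0,0,-0.1],[0,0,0,0,-0.3],[0,0,0,0,-0.7],[0,0,0,0,-0.7],[0,0,0,0,-0.7],[0,0,0.4,0,-0.7],[0,0,0.8,0,-0.7],[0,0,1,0,-0.7],[0,0,1,0,-0.7],[0,0,0.6,0,-0.7],[0,0,0,0,-0.7]]
  ]
}}

```text
time_s: 58.3
position: [0.4138, -0.2187, 0.2526]
tcp_rot: [[-0.754, 0.657, 0.005], [0.657, 0.754, -0.004], [-0.006, -0.0, -1.0]]
force: [1.3, -0.1, -0.4]
opening: 0.848
```

```bash
python3 m.py 49
python3 - <<'E'
from h import *
b=[]
for n,r in(("scene",(90,200,140,260)),("side",(200,320,190,330)),("wrist",(70,350,150,390))):
    a=cv2.imread(f"pics/{n}49.png")[r[0]:r[1],r[2]:r[3]]; b.append(cv2.resize(a,(266,280) if n!="x" else None,interpolation=cv2.INTER_CUBIC))
cv2.imwrite("pics/z49.png",cv2.resize(np.hstack(b),None,fx=1,fy=1.6))
E
```

```text
58.45 0.85 [ 0.4119 -0.2171  0.2493] Ftool [-0.02 -0.17 -0.22] Mtool [-0.054  0.017 -0.056]
```

View pics/z49.png

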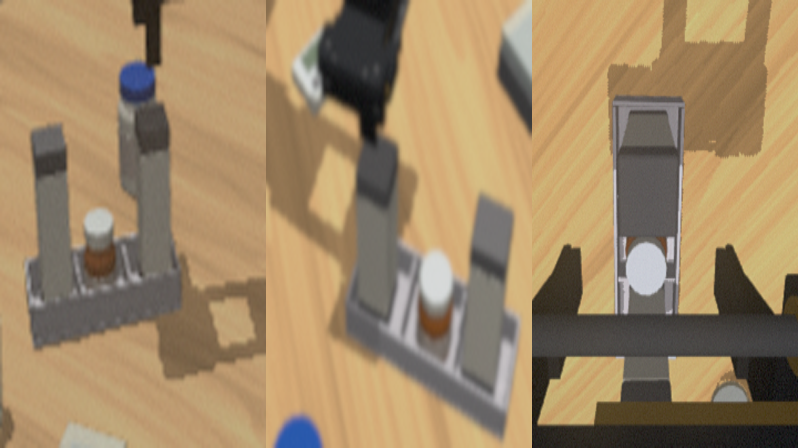

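View pics/scene49.png

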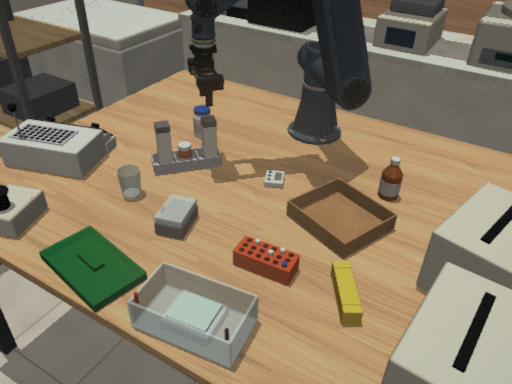

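Both cases stand upright in the end bays at scene pixels (163,145) and (209,140). The gripper is clear and the bystanders haven't moved. Handing in.

Run:
```python
from rig import bot
print(bot.hand_in(), bot.read_state()["time_s"])
```

```text
the job is handed in; nothing more can be done
the job is handed in; nothing more can be done
```

Both cases are standing upright in the rack's two end bays, heavy end down and released. However, the second case slipped out of the grip once inside the carton.

**Heavy ends:** I lifted each case and read the wrist moment.
- **First case (bay_b):** gripped at its middle it pulled down with about 0.12 N m. Near its light end this rose to about 0.34 N m, so the heavy end was the one away from the robot.
- **Second case (bay_a):** it read about 0.05 N m gripped near one end and 0.32 N m near the other, so the heavy end was the one nearer the robot.

**Turning upright:** The tool only turns about the vertical. I gripped each case by its light end, let it pivot in a loosened grip, and pushed its heavy end against a carton wall. Each was then lowered into its bay until the wrist force showed contact and released slowly. The contact push reached about 16 N and 28 N.

**Last checks:** About 58 s in, all three cameras showed both cases upright in their bays. The jar and the other bystanders looked unmoved, and the gripper was open, clear and reading almost no force.

**What went wrong:**
- **Slip:** with the grip loosened a little too far, the second case slid out about 60 mm above lying height. Its heavy end landed on the carton floor and its light end leaned on the wall. I gripped it again and carried on, but this may count as a drop.
- **Loosened swings:** the heavy end of each case also tapped the carton floor by up to a few centimetres during the loosened swings.
- **Second case off-centre:** its first upright grip was off-centre with the case leaning about 10°. I straightened it against the carton floor and re-gripped it before moving it to the rack.

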